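Snap the clip-on cover onto the slide viewer and keep it pressed

TASK

Push the slide viewer's tilted light panel down until it lies level on its base. Then take the larger of the two clip-on covers by its grip bar, set it over the panel's lit window and press it straight down, past the resistance of the two spring clips, until both have snapped over its edges and it lies flat on the window. Finish there, with the fingers still firmly pressing the cover down (5 N or more) and without letting it go; leave the smaller cover and the other things on the bench where they are.

Things in the scene. Friction and masses are not known exactly. Their poses are not given: they have to be found in the camera images.
- panel (a joint): tilt of the viewer's light panel (rad): 0 = level on its base (a stop), positive = far edge raised, up to 0.8 at the start. Hinge line: parallel to the window's y, 69 mm from the window's centre on its -x side, 6 mm below its face. Stiff by friction (0.3 N m), it stays where it is left; push down on the window with 2 to 6 N to lower it.
- window: the viewer's flat white lit window, 98 x 72 mm (x, y), on which the cover must lie. Origin at the centre of its face, z out of the face, x away from the hinge, y along the hinge. It tilts with the panel (130 x 108 mm); with the panel level the face is 40 mm above the bench. The fixed white base is 150 x 124 mm.
- window_far (a point): mid-point of the inner foot of the far end wall, on the face, 50.5 mm from the window's centre in its +x. Walls at both x ends (inner faces 50.5 mm from the centre) and corner guides at the y sides (inner faces 37.5 mm from the centre) stand 14 mm above the face with rounded tops: 2.5 mm play on each side of the cover.
- clip_left (a joint): grey spring clip in the middle of the window's +y side, 44 mm long, 14 mm above the face; value = how far the cover's edge has pushed it outward (m): 0 at rest and again once snapped, 0.0025 at most as the cover passes. Its round nose overhangs the cover's edge by 2.5 mm. Slippery; needs no handling.
- clip_right (a joint): the same clip on the -y side. Both meet the cover when its underside is 12 mm above the face; pushing down then takes up to 10 to 16 N in all, until at about 7 to 9 mm the force suddenly drops and the clips even draw the cover down (up to 9 N); it rises again as the cover lands on the face (underside at 0), held by the clips with 1.5 mm play.
- cover_grip (a point): the larger clip-on cover: white plate with grey rounded rim, 96 x 70 x 6 mm (x, y, z), about 0.12 kg, with an upright grey grip bar 56 mm long in x, 14 mm wide in y, 30 mm high (36 mm in all). Point: inside the bar on the centre line, 24 mm above the underside. x along bar and long side, z up. Loose on the bench; fits the window either way round, x along the window's x.
- small_cover_grip (a point): the smaller clip-on cover, for another viewer, not to be used: plate 72 x 50 x 6 mm, bar 40 x 14 x 30 mm; the same kind of point, 24 mm above the underside. Which cover lies left and which right of the viewer varies.

How it is judged:
By the outcome, as a careful person would: the job done as asked, in the order asked, and still so for the second after the job is handed in, while the arm keeps its last pose, push and grip.
It also fails if it takes over 53 s, if anything falls off the work surface, if the arm or the gripper's body presses on something with over 40 N, if the wrist force passes 120 N, or if a joint passes its speed limit or range.

ROBOT

A 7-joint arm with a two-finger parallel gripper is mounted at the origin on a cart in front of the work surface, level with it; the furniture and walls round the work are solid. World frame = base frame: x ahead of the robot, y to its left, z up, the work surface at z = 0. Lengths are in m, angles in rad, forces in N, time in s.
With the tool pointing down it reaches from about 0.375 to 0.925 m from the base axis. Payload 3.1 kg.
Tool frame: the origin (TCP) lies midway between the tips of the shut fingers; the grasp point (between the pads) lies arm.pinch_z behind it (arm.pinch_z is the distance from the TCP to the grasp point, in m); z points along the fingers, y is the line along which they close (so a half turn about z gives the same grasp; the last joint's range is limited). The gripper opens to 85 mm and grips with 20 to 120 N. Pads are 22 mm wide; open, the fingers measure 114 mm over their backs; the gripper's body (76 mm by 85 mm) begins 54 mm behind the grasp point. The pads swing forward as they close: fully open they stand 13 mm farther back than shut.
Start: joints at [-1.281, 0.383, 0.044, 1.598, -0.018, 1.161, -0.05], TCP at [0.246, 0.602, 0.231] pointing down, gripper open.
Joint ranges: [-2.61, 2.61], [-0.41, 2.15], [-1.48, 1.57], [0, 2.5], [-1.57, 4.71], [0.05, 1.97], [-2.85, 2.85]. Speed limits (rad/s): [2.79, 2.79, 3.14, 3.14, 3.14, 3.14, 3.14].

INTERFACE

Orientations are given as a unit quaternion [w, x, y, z].
In Python, from plant import arm gives the robot as it stands. The module is installed in compiled form; this text tells all that it offers.
- The arm moves only by the tool servo_tool, never from a script. Its argument "series" is a list of rows, each an object of numbers: "grip": the opening, from 0 (shut) to 1 (fully open); "tx", "ty", "tz": the shift along the tool's x, y, z in mm; "rx", "ry", "rz": the turn, a rotation vector about the tool's x, y, z in rad. A call has 1 to 5 rows; each row shifts and turns the commanded pose from where the row before left it, along the tool's axes as they then stand; what a row does not reach is not made up. A row lasts 1/10 s, in which the tool goes at most 50 mm and 8.59 degrees, less where a joint would pass 70% of its speed; a pose out of reach is approached as far as the arm can. A call is refused whole if a number of a shift passes 50 or a number of a turn 0.15, either way. A call with a gripper value outside its range is refused whole. The fingers move at their own pace and stop on an object; "newtons" is the grip in N (left out, the last holds). Time passes only in rows, so rows that do not move let the fingers close. It gives the time, the measured TCP pose, the force, the opening and the grip force at its end, in the units of the state.
- arm.read_state(): the state, without advancing time (a new reading comes with each control period).
- arm.capture(name): name is "scene" or "top"; returns a dict with "frame" (480x640x3 uint8, red, green, blue), "fx", "fy", "cx", "cy" (pixels), "xyz" and "attitude" of the camera in the world. Camera axes: x right, y up, looking along -z (the intrinsics and any distortion apply to the point x, -y, -z); pixel columns grow to the right and rows downward; lengths in m; the calibration is good to about 2 mm. A picture is of the moment at which its call begins. There is no depth.
- arm.close_job(): hands the job in; it is judged then, once.
The state is a dict: "clock": time; "joint_pos": joint angles; "joint_velocities": joint speeds; "joint_efforts": joint torques, N m; "eef_pos": TCP position; "ee_rot": TCP orientation; "ft_force": force on the tool from outside, world axes, zero at the start; "torque": the same for the moment, N m; "finger_gap": opening from 0.0 (shut) to 1.0 (fully open); "grasp_force": force on a finger pad.
Only numpy, scipy, OpenCV 4.12 (cv2) and the standard library are available. Lean on these libraries where they do the work, as an engineer would, in place of code of your own. Each camera call takes 0.05 s, during which the arm holds its last target. There are 200 camera calls.

## Working session

There is one attempt and no reset: what is moved stays moved. The work goes in short steps, Python scripts to look and compute and a tool call to move; the robot and the scene stay as the last step left them, time stands still between calls to the robot, and variables do not carry over. Pictures are saved under pics/ and viewed, at most 10 in all, crops included, and the job is handed in when it is done.

Besides the shell and the picture viewer there is one more tool, called after "Request:" by a JSON object that holds its "api" and its "payload", one argument or row to a line. servo_tool: Moves the arm, as the interface text tells. Its arguments: {"type":"object","properties":{"series":{"type":"array"},"newtons":{"type":"number"}},"required":["series"]}

```bash
mkdir -p pics; python3 - <<'E'
from plant import arm
import cv2
s=arm.read_state()
for k,v in s.items(): print(k,v)
print(arm.pinch_z)
for n in("scene","top"):
    c=arm.capture(n); cv2.imwrite(f"pics/{n}0.png",c["frame"][:,:,::-1])
    print(n,{k:v for k,v in c.items() if k!="frame"})
E
```

```text
clock 0.0
joint_pos [-1.28078264  0.38386798  0.04381549  1.59960793 -0.01787874  1.1611985
 -0.04990814]
joint_velocities [ 0.00105161  0.00085951 -0.00039348  0.00089348  0.00037142  0.00053221
  0.00064711]
joint_efforts [-3.06869088e-04 -4.33469653e+01  1.02414619e+00 -2.49516445e+01
  1.05034336e-02  1.17152769e-02 -2.35092607e-06]
eef_pos [0.24544568 0.60083867 0.22984985]
ee_rot [-1.80872967e-04  1.92646371e-01  9.81267327e-01 -1.33262623e-03]
ft_force [-0.50367513 -0.34574513 -0.09721027]
torque [ 0.00386183 -0.00400728  0.03123238]
grasp_force 0.0
finger_gap 0.9988343849169298
0.0187
scene {'fx': 464.669230947947, 'fy': 464.669230947947, 'cx': 318.3248848463344, 'cy': 238.01496009921203, 'xyz': array([ 0.04232642, -0.68248017,  0.64127037]), 'attitude': array([ 0.84378658,  0.44910513, -0.1359445 , -0.26047626])}
top {'fx': 484.73497461143455, 'fy': 484.73497461143455, 'cx': 316.67784247940455, 'cy': 244.65362282780825, 'xyz': array([0.31371874, 0.02604258, 1.08627724]), 'attitude': array([ 0.73743333,  0.07917472, -0.06922877, -0.66718126])}
```

View pics/top0.png

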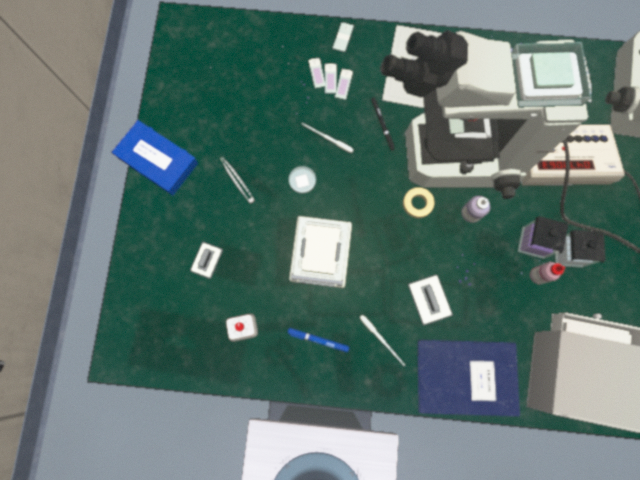

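View pics/scene0.png

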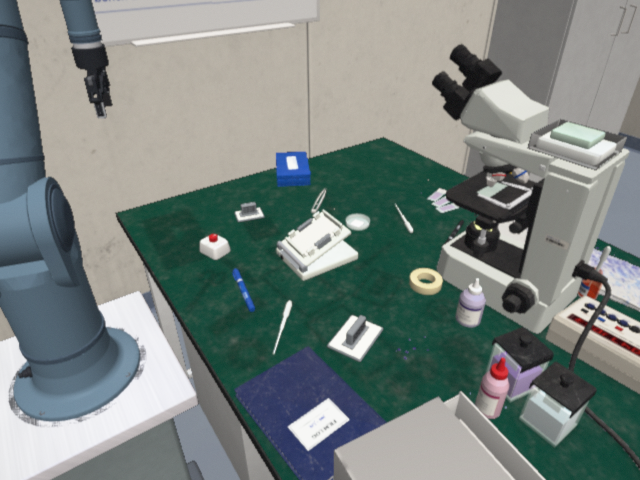

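```bash
python3 - <<'E'
import cv2,numpy as np
t=cv2.imread("pics/top0.png");s=cv2.imread("pics/scene0.png")
def z(i,x,y,w,h,W,H): return cv2.resize(i[y:y+h,x:x+w],(W,H),interpolation=cv2.INTER_CUBIC)
a=np.hstack([z(t,275,205,90,90,400,400),z(t,395,265,70,70,400,400)])
b=z(s,265,180,100,100,400,200*2)
cv2.imwrite("pics/crA.png",a)
cv2.imwrite("pics/crB.png",np.hstack([z(s,270,180,100,100,400,400),z(s,315,300,80,80,400,400)]))
E
```

```text
(no output)
```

View pics/crA.png

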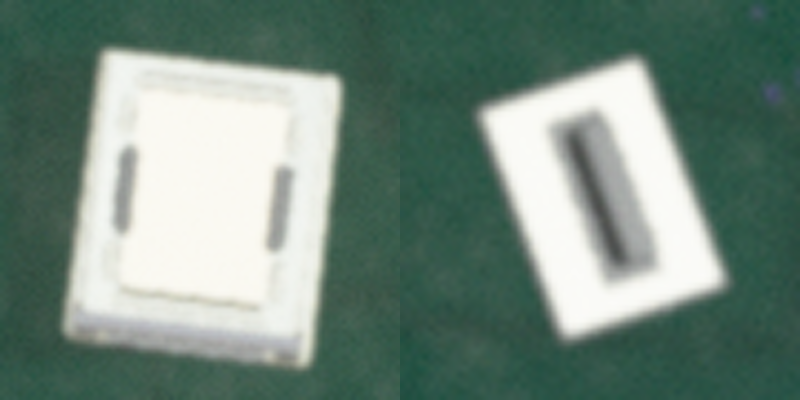

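View pics/crB.png

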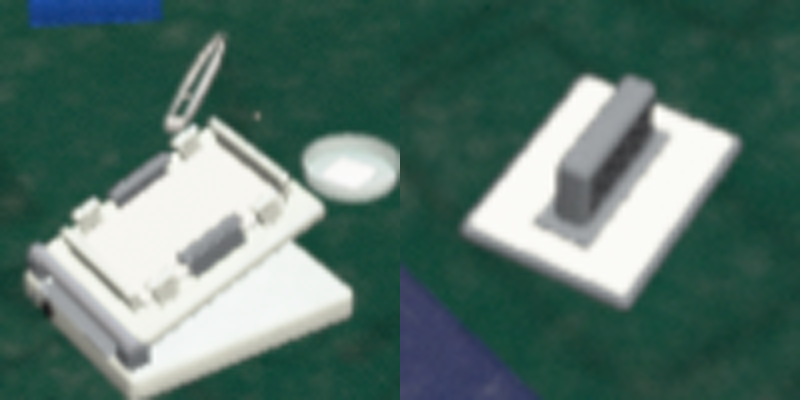

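```bash
cat > h.py <<'E'
import numpy as np
from scipy.spatial.transform import Rotation as R
CAM={'scene':(464.669230947947,318.3248848463344,238.01496009921203,[0.04232642,-0.68248017,0.64127037],[0.84378658,0.44910513,-0.1359445,-0.26047626]),
'top':(484.73497461143455,316.67784247940455,244.65362282780825,[0.31371874,0.02604258,1.08627724],[0.73743333,0.07917472,-0.06922877,-0.66718126])}
def proj(n,P):
    f,cx,cy,x,q=CAM[n]; p=R.from_quat(q,scalar_first=True).inv().apply(np.atleast_2d(P)-x)
    return np.c_[cx+f*p[:,0]/-p[:,2], cy-f*p[:,1]/-p[:,2]]
def ray(n,uv,z):
    f,cx,cy,x,q=CAM[n]; d=R.from_quat(q,scalar_first=True).apply([(uv[0]-cx)/f,-(uv[1]-cy)/f,-1]); x=np.array(x)
    return x+d*(z-x[2])/d[2]
E
python3 - <<'E'
from h import *
from scipy.optimize import least_squares
tl=lambda p:np.array(p)/4.444+[275,205]
tr=lambda p:(np.array(p)-[400,0])/5.714+[395,265]
sl=lambda p:np.array(p)/4+[270,180]
sr=lambda p:(np.array(p)-[400,0])/5+[315,300]
# cover
c=np.array([[48,35,3],[48,-35,3],[-48,-35,3],[-48,35,3]])/1e3
ct=tr([[478,108],[640,55],[730,285],[568,342]]); cs=sr([[588,75],[740,142],[628,307],[463,232]])
print([ray('top',p,.003).round(4) for p in ct],[ray('scene',p,.003).round(4) for p in cs])
def rc(v):
    P=R.from_euler('z',v[2]).apply(c)+[v[0],v[1],0]
    return np.r_[proj('top',P)-ct,proj('scene',P)-cs].ravel()
s=least_squares(rc,[.35,-.2,.3]);print('cover',s.x,rc(s.x).reshape(-1,2).round(1).tolist())
# viewer: params hinge-level window centre x,y,yaw,tilt
def W(v,p):
    p=np.array(p)/1e3; h=np.array([-.069,0,-.006])
    q=R.from_euler('y',-v[3]).apply(p-h)+h
    return R.from_euler('z',v[2]).apply(q)+[v[0],v[1],.04]
wp=[[49,36,0],[49,-36,0],[-49,-36,0],[-49,36,0]]
wt=tl([[140,90],[290,107],[262,308],[120,290]])
kp=[[0,39,14],[0,-39,14]]
ks=sl([[138,172],[212,237]]);kt=tl([[127,188],[281,208]])
ep=[[61,-54,0],[-61,-54,0]]
es=sl([[325,210],[130,345]])
fp=[[52.,0,14]];fs=sl([[255,150]])
def rw(v): return np.r_[proj('top',W(v,wp))-wt,proj('scene',W(v,kp))-ks,proj('top',W(v,kp))-kt,(proj('scene',W(v,fp))-fs)].ravel()
s=least_squares(rw,[.4,0,0,.5],loss='soft_l1');print('view',s.x,rw(s.x).reshape(-1,2).round(1).tolist())
print(proj('scene',W(s.x,[[61,-54,0]])),es, W(s.x,[[0,0,0],[35,0,0],[50.5,0,0]]))
# base corners in top (crop), which z?
print([ray('top',p,.02).round(4) for p in tl([[103,48],[342,75],[312,366],[65,333]])])
E
```

```text
[array([ 0.4747, -0.1614,  0.003 ]), array([ 0.5021, -0.2237,  0.003 ]), array([ 0.4156, -0.2627,  0.003 ]), array([ 0.3875, -0.2015,  0.003 ])] [array([ 0.4742, -0.1614,  0.003 ]), array([ 0.4995, -0.2231,  0.003 ]), array([ 0.4141, -0.2623,  0.003 ]), array([ 0.3863, -0.2007,  0.003 ])]
cover [ 0.44421686 -0.21189664  0.42210458] [[-0.5, 0.4], [0.2, -0.1], [0.3, 0.4], [-0.9, 0.6], [-0.6, -0.2], [1.5, -0.3], [0.7, 0.3], [-0.5, -0.3]]
view [ 0.52779168  0.04150923 -0.02735655  0.32829563] [[0.4, -0.6], [0.0, -0.3], [0.6, -0.7], [-0.3, -0.9], [-0.2, 0.2], [-0.0, 0.0], [-1.1, 0.5], [0.6, 0.5], [-1.9, 0.8]]
[[350.43091279 231.39895215]] [[351.25 232.5 ]
 [302.5  266.25]] [[0.52217414 0.04166295 0.06192724]
 [0.55529251 0.04075672 0.0732123 ]
 [0.56995921 0.04035539 0.07820996]]
[array([0.603 , 0.1013, 0.02  ]), array([ 0.6009, -0.0218,  0.02  ]), array([ 0.4506, -0.0197,  0.02  ]), array([0.4548, 0.1043, 0.02  ])]
```

Request:
{"api": "servo_tool", "payload": {
  "series": [
    {"grip": 0, "tx": -33.3, "ty": -26.7},
    {"tx": -33.3, "ty": -26.7},
    {"tx": -33.3, "ty": -26.7},
    {"tx": -33.3, "ty": -26.7},
    {"tx": -33.3, "ty": -26.7}
  ],
  "newtons": 40
}}

```text
schema error: expected keys grip, tx, ty, tz, rx, ry, rz
```

Request:
{"api": "servo_tool", "payload": {
  "series": [
    {"tx": -33.3, "ty": -26.7},
    {"tx": -33.3, "ty": -26.7},
    {"tx": -33.3, "ty": -26.7},
    {"tx": -33.3, "ty": -26.7},
    {"tx": -33.3, "ty": -26.7}
  ]
}}

```text
schema error: expected keys grip, tx, ty, tz, rx, ry, rz
```

Request:
{"api": "servo_tool", "payload": {
  "series": [
    {"tx": -33.3, "ty": -26.7},
    {"tx": -33.3, "ty": -26.7},
    {"tx": -33.3, "ty": -26.7},
    {"tx": -33.3, "ty": -26.7},
    {"tx": -33.3, "ty": -26.7}
  ]
}}

```text
schema error: expected keys grip, tx, ty, tz, rx, ry, rz
```

Request:
{"api": "servo_tool", "payload": {
  "series": [
    {"tz": 40, "rz": -0.12},
    {"tz": 40, "rz": -0.12},
    {"tz": 20, "rz": -0.13},
    {},
    {}
  ]
}}

```text
schema error: expected keys grip, tx, ty, tz, rx, ry, rz
```

Request:
{"api": "servo_tool", "payload": {
  "series": [
    {"grip": 0, "tx": -33.3, "ty": -26.7, "tz": 0, "rx": 0, "ry": 0, "rz": 0},
    {"grip": 0, "tx": -33.3, "ty": -26.7, "tz": 0, "rx": 0, "ry": 0, "rz": 0},
    {"grip": 0, "tx": -33.3, "ty": -26.7, "tz": 0, "rx": 0, "ry": 0, "rz": 0},
    {"grip": 0, "tx": -33.3, "ty": -26.7, "tz": 0, "rx": 0, "ry": 0, "rz": 0},
    {"grip": 0, "tx": -33.3, "ty": -26.7, "tz": 0, "rx": 0, "ry": 0, "rz": 0}
  ],
  "newtons": 40
}}

```text
clock: 0.6
eef_pos: [0.3498, 0.4132, 0.2307]
ee_rot: [-0.0, 0.193, 0.981, -0.0]
ft_force: [0.9, 0.1, -0.4]
finger_gap: 0.144
grasp_force: 0.0
```

Request:
{"api": "servo_tool", "payload": {
  "series": [
    {"grip": 0, "tx": -33.3, "ty": -26.7, "tz": 0, "rx": 0, "ry": 0, "rz": 0},
    {"grip": 0, "tx": -33.3, "ty": -26.7, "tz": 0, "rx": 0, "ry": 0, "rz": 0},
    {"grip": 0, "tx": -33.3, "ty": -26.7, "tz": 0, "rx": 0, "ry": 0, "rz": 0},
    {"grip": 0, "tx": -33.3, "ty": -26.7, "tz": 0, "rx": 0, "ry": 0, "rz": 0},
    {"grip": 0, "tx": -33.3, "ty": -26.7, "tz": 0, "rx": 0, "ry": 0, "rz": 0}
  ]
}}

```text
clock: 1.1
eef_pos: [0.4533, 0.2268, 0.2309]
ee_rot: [-0.0, 0.193, 0.981, -0.0]
ft_force: [-0.3, 0.3, 0.3]
finger_gap: -0.002
grasp_force: 0.0
```

Request:
{"api": "servo_tool", "payload": {
  "series": [
    {"grip": 0, "tx": -33.3, "ty": -26.7, "tz": 0, "rx": 0, "ry": 0, "rz": 0},
    {"grip": 0, "tx": -33.3, "ty": -26.7, "tz": 0, "rx": 0, "ry": 0, "rz": 0},
    {"grip": 0, "tx": -33.3, "ty": -26.7, "tz": 0, "rx": 0, "ry": 0, "rz": 0},
    {"grip": 0, "tx": -33.3, "ty": -26.7, "tz": 0, "rx": 0, "ry": 0, "rz": 0},
    {"grip": 0, "tx": -33.3, "ty": -26.7, "tz": 0, "rx": 0, "ry": 0, "rz": 0}
  ]
}}

```text
clock: 1.6
eef_pos: [0.5569, 0.0406, 0.2309]
ee_rot: [-0.0, 0.193, 0.981, -0.0]
ft_force: [0.3, -0.2, 0.1]
finger_gap: 0.004
grasp_force: 0.0
```

Request:
{"api": "servo_tool", "payload": {
  "series": [
    {"grip": 0, "tx": 0, "ty": 0, "tz": 40, "rx": 0, "ry": 0, "rz": -0.12},
    {"grip": 0, "tx": 0, "ty": 0, "tz": 40, "rx": 0, "ry": 0, "rz": -0.12},
    {"grip": 0, "tx": 0, "ty": 0, "tz": 20, "rx": 0, "ry": 0, "rz": -0.13},
    {"grip": 0, "tx": 0, "ty": 0, "tz": 0, "rx": 0, "ry": 0, "rz": 0}
  ]
}}

```text
clock: 2.0
eef_pos: [0.5528, 0.0416, 0.1271]
ee_rot: [-0.005, 0.009, 1.0, -0.001]
ft_force: [-0.6, -0.1, -0.2]
finger_gap: 0.004
grasp_force: 0.0
```

Request:
{"api": "servo_tool", "payload": {
  "series": [
    {"grip": 0, "tx": 0, "ty": 0, "tz": 20, "rx": 0, "ry": 0, "rz": 0},
    {"grip": 0, "tx": 0, "ty": 0, "tz": 16, "rx": 0, "ry": 0, "rz": 0},
    {"grip": 0, "tx": 0, "ty": 0, "tz": 6, "rx": 0, "ry": 0, "rz": 0},
    {"grip": 0, "tx": 0, "ty": 0, "tz": 6, "rx": 0, "ry": 0, "rz": 0},
    {"grip": 0, "tx": 0, "ty": 0, "tz": 6, "rx": 0, "ry": 0, "rz": 0}
  ]
}}

```text
clock: 2.5
eef_pos: [0.5577, 0.0423, 0.0782]
ee_rot: [0.001, 0.009, 1.0, 0.0]
ft_force: [0.2, -0.5, 1.0]
finger_gap: 0.001
grasp_force: 0.0
```

Request:
{"api": "servo_tool", "payload": {
  "series": [
    {"grip": 0, "tx": 0, "ty": 0, "tz": 5, "rx": 0, "ry": 0, "rz": 0},
    {"grip": 0, "tx": 0, "ty": 0, "tz": 5, "rx": 0, "ry": 0, "rz": 0},
    {"grip": 0, "tx": 0, "ty": 0, "tz": 5, "rx": 0, "ry": 0, "rz": 0},
    {"grip": 0, "tx": 0, "ty": 0, "tz": 4, "rx": 0, "ry": 0, "rz": 0},
    {"grip": 0, "tx": 0, "ty": 0, "tz": 4, "rx": 0, "ry": 0, "rz": 0}
  ]
}}

```text
clock: 3.0
eef_pos: [0.5575, 0.0422, 0.0543]
ee_rot: [0.001, 0.009, 1.0, 0.0]
ft_force: [1.1, 0.1, 2.1]
finger_gap: 0.001
grasp_force: 0.8
```

Request:
{"api": "servo_tool", "payload": {
  "series": [
    {"grip": 0, "tx": 0, "ty": 0, "tz": 4, "rx": 0, "ry": 0, "rz": 0},
    {"grip": 0, "tx": 0, "ty": 0, "tz": 4, "rx": 0, "ry": 0, "rz": 0},
    {"grip": 0, "tx": 0, "ty": 0, "tz": 3, "rx": 0, "ry": 0, "rz": 0},
    {"grip": 0, "tx": 0, "ty": 0, "tz": 1, "rx": 0, "ry": 0, "rz": 0},
    {"grip": 0, "tx": 0, "ty": 0, "tz": 0, "rx": 0, "ry": 0, "rz": 0}
  ]
}}

```text
clock: 3.5
eef_pos: [0.5559, 0.0421, 0.0417]
ee_rot: [-0.001, 0.009, 1.0, -0.0]
ft_force: [0.4, -1.1, 0.6]
finger_gap: -0.001
grasp_force: 0.1
```

Request:
{"api": "servo_tool", "payload": {
  "series": [
    {"grip": 0, "tx": 0, "ty": 0, "tz": 1, "rx": 0, "ry": 0, "rz": 0},
    {"grip": 0, "tx": 0, "ty": 0, "tz": 0.5, "rx": 0, "ry": 0, "rz": 0},
    {"grip": 0, "tx": 0, "ty": 0, "tz": 0.5, "rx": 0, "ry": 0, "rz": 0},
    {"grip": 0, "tx": 0, "ty": 0, "tz": 0, "rx": 0, "ry": 0, "rz": 0}
  ]
}}

```text
clock: 3.9
eef_pos: [0.556, 0.042, 0.0402]
ee_rot: [-0.001, 0.009, 1.0, -0.0]
ft_force: [-1.9, 0.2, 3.3]
finger_gap: 0.001
grasp_force: 1.4
```

Request:
{"api": "servo_tool", "payload": {
  "series": [
    {"grip": 0, "tx": 0, "ty": 0, "tz": 0.5, "rx": 0, "ry": 0, "rz": 0},
    {"grip": 0, "tx": 0, "ty": 0, "tz": 0.5, "rx": 0, "ry": 0, "rz": 0},
    {"grip": 0, "tx": 0, "ty": 0, "tz": 0, "rx": 0, "ry": 0, "rz": 0},
    {"grip": 0, "tx": 0, "ty": 0, "tz": 0, "rx": 0, "ry": 0, "rz": 0}
  ]
}}

```text
clock: 4.3
eef_pos: [0.556, 0.042, 0.0401]
ee_rot: [-0.001, 0.009, 1.0, 0.0]
ft_force: [-3.8, -1.3, 8.4]
finger_gap: -0.0
grasp_force: 4.5
```

Request:
{"api": "servo_tool", "payload": {
  "series": [
    {"grip": 0, "tx": 0, "ty": 0, "tz": -20, "rx": 0, "ry": 0, "rz": 0},
    {"grip": 0, "tx": 0, "ty": 0, "tz": -40, "rx": 0, "ry": 0, "rz": 0},
    {"grip": 0.5, "tx": 10, "ty": -20, "tz": -40, "rx": 0, "ry": 0, "rz": 0},
    {"grip": 0.5, "tx": 17, "ty": -40, "tz": 0, "rx": 0, "ry": 0, "rz": 0},
    {"grip": 0.5, "tx": 20, "ty": -45, "tz": 0, "rx": 0, "ry": 0, "rz": 0}
  ]
}}

```text
clock: 4.8
eef_pos: [0.5102, -0.0615, 0.1413]
ee_rot: [0.003, 0.007, 1.0, 0.0]
ft_force: [0.3, -0.6, -0.1]
finger_gap: 0.493
grasp_force: 0.0
```

Request:
{"api": "servo_tool", "payload": {
  "series": [
    {"grip": 0.5, "tx": 20, "ty": -45, "tz": 0, "rx": 0, "ry": 0, "rz": 0},
    {"grip": 0.5, "tx": 20, "ty": -45, "tz": 0, "rx": 0, "ry": 0, "rz": 0},
    {"grip": 0.5, "tx": 10, "ty": -41, "tz": 0, "rx": 0, "ry": 0, "rz": 0},
    {"grip": 0.5, "tx": 10.4, "ty": -20, "tz": 0, "rx": 0, "ry": 0, "rz": -0.14},
    {"grip": 0.5, "tx": 0, "ty": 0, "tz": 0, "rx": 0, "ry": 0, "rz": -0.15}
  ]
}}

```text
clock: 5.3
eef_pos: [0.4424, -0.2168, 0.1393]
ee_rot: [-0.0, -0.134, 0.991, -0.001]
ft_force: [0.1, -0.3, 0.6]
finger_gap: 0.499
grasp_force: 0.0
```

Request:
{"api": "servo_tool", "payload": {
  "series": [
    {"grip": 0.5, "tx": 0, "ty": 0, "tz": 30, "rx": 0, "ry": 0, "rz": -0.15},
    {"grip": 0.5, "tx": 0, "ty": 0, "tz": 20, "rx": 0, "ry": 0, "rz": 0},
    {"grip": 0.5, "tx": 0, "ty": 0, "tz": 0, "rx": 0, "ry": 0, "rz": 0},
    {"grip": 0.5, "tx": 0, "ty": 0, "tz": 0, "rx": 0, "ry": 0, "rz": 0}
  ]
}}

```text
clock: 5.7
eef_pos: [0.4447, -0.2121, 0.0892]
ee_rot: [-0.0, -0.209, 0.978, -0.0]
ft_force: [0.5, -0.3, -0.1]
finger_gap: 0.5
grasp_force: 0.0
```

```bash
python3 - <<'E'
from plant import arm
import cv2,numpy as np
t=arm.capture("top")["frame"][:,:,::-1]; s=arm.capture("scene")["frame"][:,:,::-1]
cv2.imwrite("pics/t1.png",t);cv2.imwrite("pics/s1.png",s)
def z(i,x,y,w,h,W,H): return cv2.resize(i[y:y+h,x:x+w],(W,H),interpolation=cv2.INTER_CUBIC)
cv2.imwrite("pics/c1.png",np.hstack([z(t,275,205,90,90,400,400),z(s,270,190,100,100,400,400)]))
cv2.imwrite("pics/c2.png",z(s,280,200,160,200,480,600))
st=arm.read_state();print(st["eef_pos"],st["ee_rot"],st["finger_gap"],st["clock"])
E
```

```text
[ 0.44589736 -0.21236581  0.09031885] [ 9.70201087e-04 -2.09532001e-01  9.77801110e-01 -6.22946514e-04] 0.4988684263417348 5.8
```

View pics/c1.png

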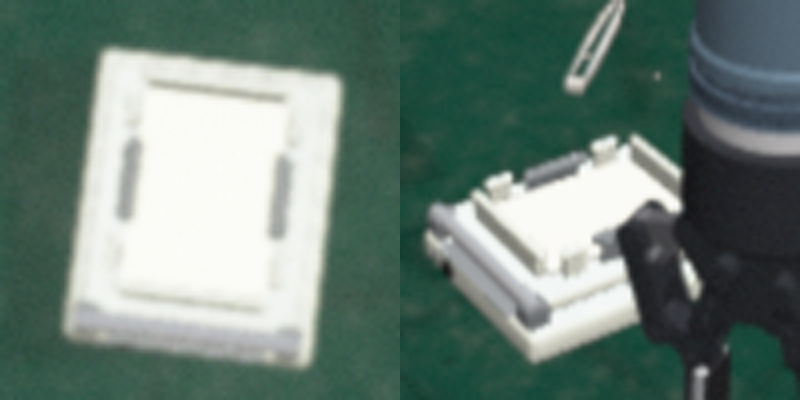

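View pics/c2.png

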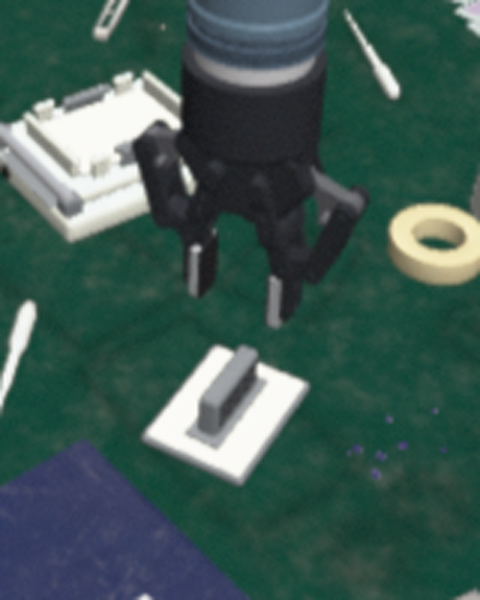

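```bash
python3 - <<'E'
from h import *
tl=lambda p:np.array(p)/4.444+[275,205]
a=ray('top',tl([129,180]),.053);b=ray('top',tl([281,197]),.053)
print((a+b)/2,np.linalg.norm(a-b),np.arctan2(*(a-b)[:2]))
q=[ray('top',tl(p),.04) for p in([143,88],[287,103],[270,293],[122,285])];print(np.round(q,4),np.mean(q,0))
f=ray('top',tl([217,93]),.04); n=ray('top',tl([195,296]),.054);print(f,n,np.linalg.norm(f-n))
# bases in top
q=np.array([ray('top',p,.02) for p in tl([[103,48],[342,75],[312,366],[65,333]])]);print(q.mean(0))
# image-based: clip pixels & dark segmentation
import cv2
t=cv2.imread('pics/t1.png'); g=t.max(2).astype(int)
for lo,hi in((296,312),(330,345)):
    m=(g[230:262,lo:hi]<185); ys,xs=np.nonzero(m); print(lo,xs.mean()+lo,ys.mean()+230,m.sum(), xs.min()+lo,xs.max()+lo,ys.min()+230,ys.max()+230)
E
```

```text
[0.52808257 0.04159666 0.053     ] 0.0749376760905711 0.014172620902372807
[[0.5789 0.0777 0.04  ]
 [0.5783 0.0052 0.04  ]
 [0.4818 0.0049 0.04  ]
 [0.4785 0.0776 0.04  ]] [0.52938451 0.0413486  0.04      ]
[0.57998867 0.04057486 0.04      ] [0.47447819 0.04114014 0.054     ] 0.10643674562032376
[0.52729671 0.04103017 0.02      ]
296 303.44444444444446 244.73333333333332 45 302 305 237 253
330 337.5652173913044 249.43478260869566 46 336 339 241 257
```

Request:
{"api": "servo_tool", "payload": {
  "series": [
    {"grip": 0.5, "tx": 0, "ty": 0, "tz": 30, "rx": 0, "ry": 0, "rz": 0},
    {"grip": 0.5, "tx": 0, "ty": 0, "tz": 30, "rx": 0, "ry": 0, "rz": 0},
    {"grip": 0.5, "tx": 0, "ty": 0, "tz": 17, "rx": 0, "ry": 0, "rz": 0},
    {"grip": 0.5, "tx": 0, "ty": 0, "tz": 2, "rx": 0, "ry": 0, "rz": 0},
    {"grip": 0.5, "tx": 0, "ty": 0, "tz": 0, "rx": 0, "ry": 0, "rz": 0}
  ]
}}

```text
clock: 6.3
eef_pos: [0.4456, -0.2122, 0.011]
ee_rot: [0.0, -0.21, 0.978, -0.0]
ft_force: [0.7, -0.4, -0.0]
finger_gap: 0.5
grasp_force: 0.0
```

Request:
{"api": "servo_tool", "payload": {
  "series": [
    {"grip": 0, "tx": 0, "ty": 0, "tz": 0, "rx": 0, "ry": 0, "rz": 0},
    {"grip": 0, "tx": 0, "ty": 0, "tz": 0, "rx": 0, "ry": 0, "rz": 0},
    {"grip": 0, "tx": 0, "ty": 0, "tz": 0, "rx": 0, "ry": 0, "rz": 0},
    {"grip": 0, "tx": 0, "ty": 0, "tz": 0, "rx": 0, "ry": 0, "rz": 0},
    {"grip": 0, "tx": 0, "ty": 0, "tz": 0, "rx": 0, "ry": 0, "rz": 0}
  ],
  "newtons": 80
}}

```text
clock: 6.8
eef_pos: [0.4463, -0.2123, 0.0119]
ee_rot: [0.001, -0.21, 0.978, -0.0]
ft_force: [-1.4, 0.9, 4.8]
finger_gap: 0.147
grasp_force: 79.8
```

Request:
{"api": "servo_tool", "payload": {
  "series": [
    {"grip": 0, "tx": 0, "ty": 0, "tz": -20, "rx": 0, "ry": 0, "rz": 0},
    {"grip": 0, "tx": 0, "ty": 0, "tz": -45, "rx": 0, "ry": 0, "rz": 0},
    {"grip": 0, "tx": 0, "ty": 0, "tz": -45, "rx": 0, "ry": 0, "rz": 0},
    {"grip": 0, "tx": 0, "ty": 0, "tz": 0, "rx": 0, "ry": 0, "rz": 0.14},
    {"grip": 0, "tx": 0, "ty": 0, "tz": 0, "rx": 0, "ry": 0, "rz": 0.14}
  ]
}}

```text
clock: 7.3
eef_pos: [0.4466, -0.2125, 0.1228]
ee_rot: [0.003, -0.068, 0.998, -0.0]
ft_force: [0.7, 0.1, -1.0]
finger_gap: 0.149
grasp_force: 78.8
```

Request:
{"api": "servo_tool", "payload": {
  "series": [
    {"grip": 0, "tx": 0, "ty": 0, "tz": 0, "rx": 0, "ry": 0, "rz": 0.14},
    {"grip": 0, "tx": 0, "ty": 0, "tz": 0, "rx": 0, "ry": 0, "rz": 0.021},
    {"grip": 0, "tx": -13, "ty": 42.5, "tz": 0, "rx": 0, "ry": 0, "rz": 0},
    {"grip": 0, "tx": -13, "ty": 42.5, "tz": 0, "rx": 0, "ry": 0, "rz": 0},
    {"grip": 0, "tx": -13, "ty": 42.5, "tz": 0, "rx": 0, "ry": 0, "rz": 0}
  ]
}}

```text
clock: 7.8
eef_pos: [0.4864, -0.0843, 0.1205]
ee_rot: [0.0, 0.009, 1.0, 0.0]
ft_force: [1.0, -0.2, -1.3]
finger_gap: 0.146
grasp_force: 78.8
```

Request:
{"api": "servo_tool", "payload": {
  "series": [
    {"grip": 0, "tx": -13, "ty": 42.5, "tz": 0, "rx": 0, "ry": 0, "rz": 0},
    {"grip": 0, "tx": -13, "ty": 42.5, "tz": 0, "rx": 0, "ry": 0, "rz": 0},
    {"grip": 0, "tx": -13, "ty": 42.5, "tz": 0, "rx": 0, "ry": 0, "rz": 0},
    {"grip": 0, "tx": 0, "ty": 0, "tz": 0, "rx": 0, "ry": 0, "rz": 0},
    {"grip": 0, "tx": 0, "ty": 0, "tz": 0, "rx": 0, "ry": 0, "rz": 0}
  ]
}}

```text
clock: 8.3
eef_pos: [0.5277, 0.0434, 0.1202]
ee_rot: [-0.0, 0.006, 1.0, -0.0]
ft_force: [0.4, -0.3, -2.0]
finger_gap: 0.151
grasp_force: 78.8
```

```bash
python3 - <<'E'
from plant import arm
import cv2,numpy as np
t=arm.capture("top")["frame"][:,:,::-1]; s=arm.capture("scene")["frame"][:,:,::-1]
cv2.imwrite("pics/t2.png",t);cv2.imwrite("pics/s2.png",s)
cv2.imwrite("pics/c3.png",cv2.resize(s[110:270,260:420],(600,600),interpolation=cv2.INTER_CUBIC))
st=[arm.read_state()];print(st[0]["eef_pos"],st[0]["ee_rot"],st[0]["finger_gap"],st[0]["clock"],st[0]["ft_force"])
E
```

```text
[0.52704191 0.04016418 0.12005036] [-4.06952185e-04  9.49233735e-03  9.99954752e-01 -4.73836789e-04] 0.14779797471546782 8.4 [-0.39133867 -0.27402425 -0.52370731]
```

View pics/c3.png

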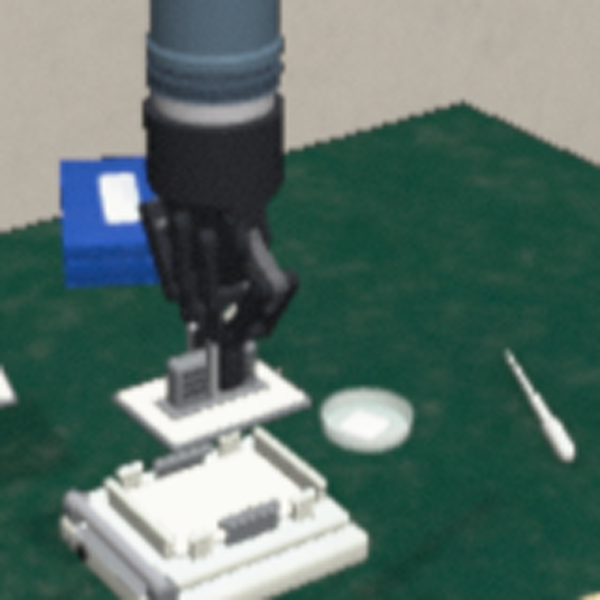

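```bash
python3 - <<'E'
from h import *
from plant import arm
from scipy.optimize import least_squares
P=[];Q=[]
for i in range(8):
    arm.capture("top"); s=arm.read_state();P.append(s["eef_pos"]);Q.append(s["ee_rot"])
tcp=np.mean(P,0);q=np.mean(Q,0);print(tcp,np.std(P,0),q)
sc=lambda p:np.array(p)/3.75+[260,110]
m=np.array([[-48,35,3],[-48,-35,3],[48,-35,3]])/1e3
o=sc([[115,397],[176,447],[310,402]])
z=tcp[2]-.0115
f=lambda v:(proj('scene',R.from_euler('z',v[2]).apply(m)+[v[0],v[1],z])-o).ravel()
r=least_squares(f,[.528,.04,0]);print('cover',r.x,f(r.x).round(1))
for zz in(.05,.054):print('clipmid',ray('scene',sc([217,487]),zz))
# far wall inner foot, near wall top line endpoints
W=lambda p:R.from_euler('z',-.018).apply(np.array(p)/1e3)+[.528,.0415,.04]
for n,p in dict(clL=[0,36,14],clR=[0,-36,14],farL=[50.5,37,14],farR=[50.5,-37,14],nearL=[-50.5,37,14],nearR=[-50.5,-37,14]).items():
    print(n,(proj('scene',W(p))-[260,110])*3.75)
E
```

```text
[0.52727864 0.04007739 0.1202305 ] [1.70373515e-04 5.25851740e-04 6.97859597e-05] [-1.46344839e-04  1.03853686e-02  9.99945985e-01 -1.70666931e-04]
cover [ 0.52624316  0.040731   -0.01733283] [-0.9 -0.4 -0.3  0.7  1.2 -0.5]
clipmid [0.52683478 0.03782041 0.05      ]
clipmid [0.52355704 0.03294751 0.054     ]
clL [[183.35938042 450.9254107 ]]
clR [[248.47772067 506.54854769]]
farL [[250.25232403 426.07121147]]
farR [[319.0534662  480.81533799]]
nearL [[111.8153629  475.34942215]]
nearR [[176.637609  535.1090702]]
```

Request:
{"api": "servo_tool", "payload": {
  "series": [
    {"grip": 0, "tx": -1.8, "ty": 1.2, "tz": 20, "rx": 0, "ry": 0, "rz": 0},
    {"grip": 0, "tx": 0, "ty": 0, "tz": 20, "rx": 0, "ry": 0, "rz": 0},
    {"grip": 0, "tx": 0, "ty": 0, "tz": 10, "rx": 0, "ry": 0, "rz": 0},
    {"grip": 0, "tx": 0, "ty": 0, "tz": 0, "rx": 0, "ry": 0, "rz": 0}
  ]
}}

```text
clock: 9.2
eef_pos: [0.5278, 0.0424, 0.0687]
ee_rot: [-0.002, 0.009, 1.0, -0.0]
ft_force: [-0.1, 0.4, -2.0]
finger_gap: 0.144
grasp_force: 78.8
```

```bash
python3 - <<'E'
from h import *
from plant import arm
import cv2
P=[]
for i in range(5):
    s_=arm.capture("scene")["frame"][:,:,::-1]; s=arm.read_state();P.append(s["eef_pos"])
print(np.mean(P,0),s["ft_force"],s["ee_rot"])
z0=np.mean(P,0)[2]-.0115
cv2.imwrite("pics/s3.png",s_)
im=cv2.resize(s_[200:290,265:365],(800,720),interpolation=cv2.INTER_CUBIC)[:600]
M=lambda p,z:R.from_euler('z',-.018).apply(np.array(p)/1e3)+[.528,.0415,z]
def dr(p,z,c):
    u=((proj('scene',M(p,z))-[265,200]+.5)*8).astype(int); cv2.polylines(im,[u.reshape(-1,1,2)],True,c,1)
dr([[48,35,3],[48,-35,3],[-48,-35,3],[-48,35,3]],z0,(0,0,255))
dr([[50.5,37.5,14],[50.5,-37.5,14],[-50.5,-37.5,14],[-50.5,37.5,14]],.04,(255,0,0))
cv2.imwrite("pics/c4.png",im)
E
```

```text
[0.52990172 0.04262562 0.07075626] [ 0.34597344  1.27963697 -1.00757517] [1.01588929e-03 9.44435553e-03 9.99954852e-01 2.55238072e-04]
```

View pics/c4.png

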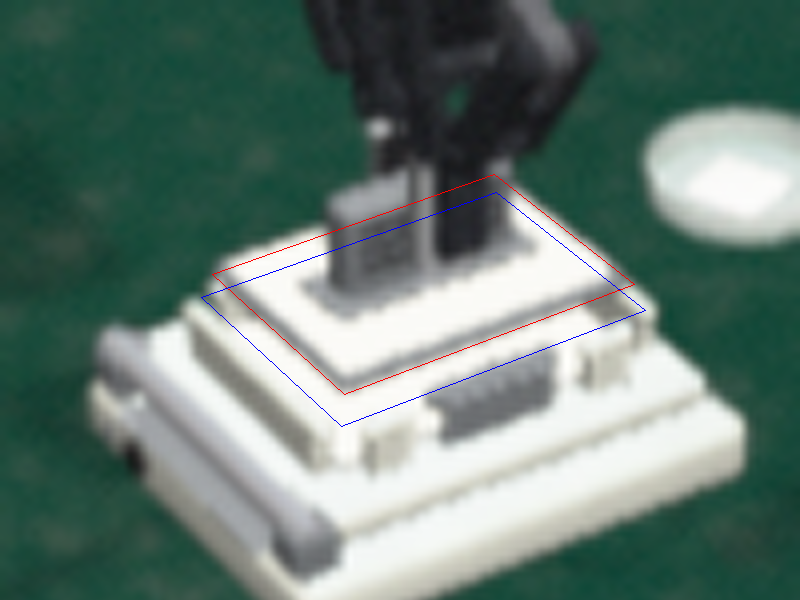

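Request:
{"api": "servo_tool", "payload": {
  "series": [
    {"grip": 0, "tx": 0.3, "ty": -0.8, "tz": 2, "rx": 0, "ry": 0, "rz": 0},
    {"grip": 0, "tx": 0, "ty": 0, "tz": 2, "rx": 0, "ry": 0, "rz": 0},
    {"grip": 0, "tx": 0, "ty": 0, "tz": 1, "rx": 0, "ry": 0, "rz": 0},
    {"grip": 0, "tx": 0, "ty": 0, "tz": 0.5, "rx": 0, "ry": 0, "rz": 0},
    {"grip": 0, "tx": 0, "ty": 0, "tz": 0, "rx": 0, "ry": 0, "rz": 0}
  ],
  "newtons": 110
}}

```text
clock: 9.95
eef_pos: [0.529, 0.0419, 0.0646]
ee_rot: [-0.0, 0.009, 1.0, -0.0]
ft_force: [-0.3, -0.8, -1.3]
finger_gap: 0.136
grasp_force: 109.9
```

Request:
{"api": "servo_tool", "payload": {
  "series": [
    {"grip": 0, "tx": 0, "ty": 0, "tz": 1, "rx": 0, "ry": 0, "rz": 0},
    {"grip": 0, "tx": 0, "ty": 0, "tz": 0.5, "rx": 0, "ry": 0, "rz": 0},
    {"grip": 0, "tx": 0, "ty": 0, "tz": 0, "rx": 0, "ry": 0, "rz": 0},
    {"grip": 0, "tx": 0, "ty": 0, "tz": 0, "rx": 0, "ry": 0, "rz": 0}
  ]
}}

```text
clock: 10.35
eef_pos: [0.5328, 0.0425, 0.0649]
ee_rot: [0.004, 0.01, 1.0, 0.001]
ft_force: [5.9, 1.2, 2.3]
finger_gap: 0.137
grasp_force: 120.4
```

Request:
{"api": "servo_tool", "payload": {
  "series": [
    {"grip": 0, "tx": 0, "ty": 0, "tz": 1, "rx": 0, "ry": 0, "rz": 0},
    {"grip": 0, "tx": 0, "ty": 0, "tz": 0, "rx": 0, "ry": 0, "rz": 0},
    {"grip": 0, "tx": 0, "ty": 0, "tz": 0, "rx": 0, "ry": 0, "rz": 0}
  ]
}}

```text
clock: 10.65
eef_pos: [0.5331, 0.0424, 0.0642]
ee_rot: [0.004, 0.01, 1.0, 0.001]
ft_force: [5.3, 0.6, 3.3]
finger_gap: 0.139
grasp_force: 120.7
```

```bash
python3 - <<'E'
from h import *
from plant import arm
import cv2
P=[];F=[];T=[];Q=[]
for i in range(5):
    s_=arm.capture("scene")["frame"][:,:,::-1];t_=arm.capture("top")["frame"][:,:,::-1]; s=arm.read_state();P.append(s["eef_pos"]);F.append(s["ft_force"]);T.append(s["torque"]);Q.append(s["ee_rot"])
print(np.mean(P,0),np.mean(F,0),np.mean(T,0),np.mean(Q,0))
cv2.imwrite("pics/s4.png",s_);cv2.imwrite("pics/t4.png",t_)
c3=cv2.INTER_CUBIC
cv2.imwrite("pics/c5.png",np.hstack([cv2.resize(s_[215:290,275:365],(480,400),interpolation=c3),cv2.resize(t_[205:305,285:365],(320,400),interpolation=c3)]))
E
```

```text
[0.53304859 0.04239885 0.06419694] [5.55531644 1.2950257  2.84916292] [ 0.24563695 -1.0553523  -0.19414794] [3.89140550e-03 9.75060319e-03 9.99944696e-01 6.22100505e-04]
```

View pics/c5.png

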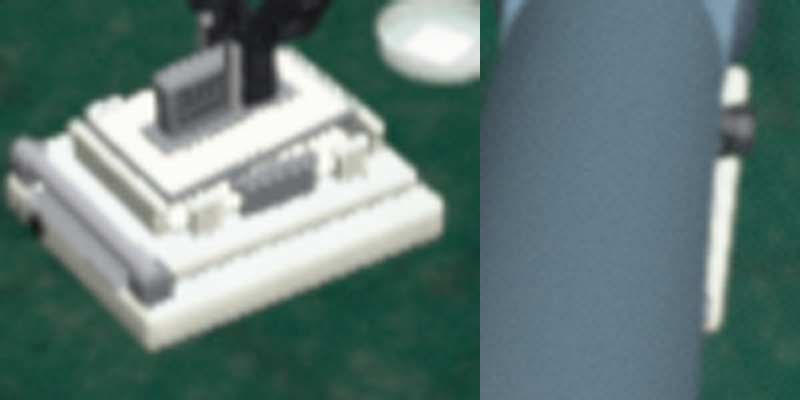

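```bash
python3 - <<'E'
from h import *
sc=lambda p:np.array(p)/5.333+[275,215]
M=lambda p,c:R.from_euler('z',-.018).apply(np.array(p)/1e3)+c
c=np.array([[-48,35,3],[-48,-35,3],[48,-35,3]])
print((proj('scene',M(c,[.5318,.0424,.0527]))-[275,215])*5.333)
print('per 1mm x,y,z',[(proj('scene',M(c,np.array([.5318,.0424,.0527])+d))-proj('scene',M(c,[.5318,.0424,.0527])))[1]*5.333 for d in np.eye(3)/1e3])
print('walls',(proj('scene',M([[-50.5,37.5,14],[-50.5,-37.5,14],[50.5,-37.5,14],[50.5,-36,0],[-54.5,-36,10],[54.5,-37.5,14]],[.528,.0415,.04]))-[275,215])*5.333)
print('base',(proj('scene',M([[-75,-62,0],[75,-62,0],[65,-54,-3],],[.528,.0415,.0]))-[275,215])*5.333)
# enlarged final crop
import cv2
s=cv2.imread('pics/s4.png')
cv2.imwrite('pics/c6.png',cv2.resize(s[222:262,285:349],(800,500),interpolation=cv2.INTER_CUBIC))
E
```

```text
[[ 92.85003914 109.31370363]
 [180.3797212  189.06542286]
 [372.19931759 116.28652765]]
per 1mm x,y,z [array([ 2.05917264, -0.81171351]), array([-1.34726433, -1.17916847]), array([-0.03938653, -2.00441951])]
walls [[ 78.42907643 115.49923665]
 [171.86230047 201.63535381]
 [374.4353623  124.37056085]
 [371.45692122 149.92328498]
 [161.70130212 211.02766241]
 [382.09616331 121.44860174]]
base [[155.02743012 358.7589259 ]
 [450.14004825 236.68971651]
 [420.22567473 240.65371248]]
```

View pics/c6.png

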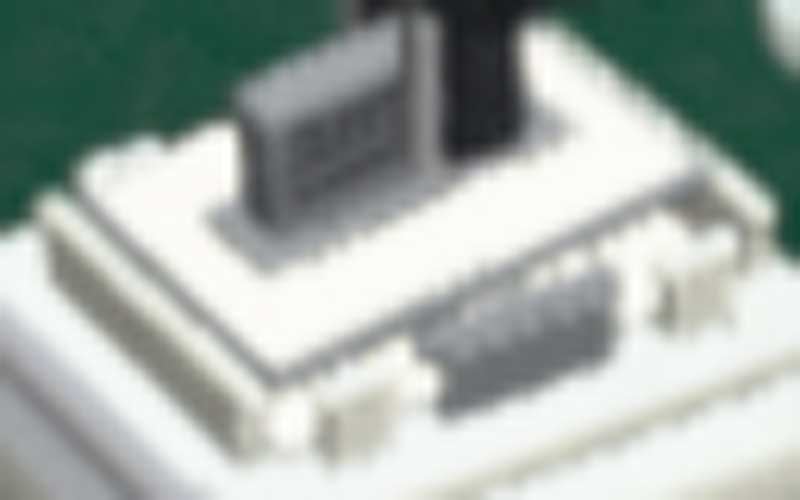

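Request:
{"api": "servo_tool", "payload": {
  "series": [
    {"grip": 0, "tx": 0, "ty": 0, "tz": -5, "rx": 0, "ry": 0, "rz": 0},
    {"grip": 0, "tx": 0, "ty": 0, "tz": -15, "rx": 0, "ry": 0, "rz": 0},
    {"grip": 0, "tx": 0, "ty": 0, "tz": -20, "rx": 0, "ry": 0, "rz": 0},
    {"grip": 0, "tx": 0, "ty": 0, "tz": 0, "rx": 0, "ry": 0, "rz": 0},
    {"grip": 0, "tx": 0, "ty": 0, "tz": 0, "rx": 0, "ry": 0, "rz": 0}
  ]
}}

```text
clock: 11.65
eef_pos: [0.5282, 0.0418, 0.1022]
ee_rot: [-0.001, 0.009, 1.0, 0.0]
ft_force: [-0.3, -0.2, -1.4]
finger_gap: 0.142
grasp_force: 120.0
```

```bash
python3 - <<'E'
from h import *
from plant import arm
import cv2
P=[];Q=[];F=[]
for i in range(5):
    s_=arm.capture("scene")["frame"][:,:,::-1]; s=arm.read_state();P.append(s["eef_pos"]);Q.append(s["ee_rot"]);F.append(s["ft_force"])
print(np.mean(P,0),np.mean(Q,0),np.mean(F,0),s["finger_gap"],s["clock"])
cv2.imwrite("pics/s5.png",s_)
# fit by plate mask: render filled plate polygons vs. bright mask; compare s2 (before) and s5
from scipy.optimize import minimize
def outline(v,z):
    # box of plate 96x70x6, rot yaw,pitch,roll about (0,0,24mm)
    m=np.array([[a,b,c] for a in(-48,48) for b in(-35,35) for c in(0,6)])/1e3-[0,0,.024]
    return proj('scene',R.from_euler('ZYX',[v[2],v[3],v[4]]).apply(m)+[v[0],v[1],z+.024])
for f,tcp in(("pics/s2.png",[.5273,.0401,.1202]),("pics/s5.png",np.mean(P,0))):
    im=cv2.imread(f); hsv=cv2.cvtColor(im,cv2.COLOR_BGR2HSV)
    gp=((im[:,:,1].astype(int)-im[:,:,2])>15) # green bench
    z=tcp[2]-.0115
    u=outline([tcp[0]-.001,tcp[1],-.018,0,0],z).astype(int)
    print(f,u.min(0),u.max(0))
    x0,y0=u.min(0)-8;x1,y1=u.max(0)+8
    # print coarse gray map
    g=cv2.cvtColor(im,cv2.COLOR_BGR2GRAY)[y0:y1,x0:x1]
    for r in range(0,g.shape[0]): print(y0+r,''.join('#' if v>200 else '+' if v>140 else '-' if v>90 else '.' for v in g[r]))
    print('x0',x0)
E
```

```text
[0.52773579 0.04180769 0.10128929] [-1.35835655e-03  9.28893459e-03  9.99955895e-01 -2.38496501e-04] [-0.49556964  0.13789883 -0.97098982] 0.14068359396810498 11.9
pics/s2.png [289 202] [344 231]
194 ......................................-+-..............................
195 .......................................-...............................
196 .............................--........................................
197 .............................-+-.......................................
198 ..............................-........................................
199 .......................................................................
200 .......................................................................
201 .............................................--........................
202 ...................................--.......---........................
203 .............................-----.--.......---........................
204 ...........................----+++---..................................
205 ........................----++++++---...........................
[... 5236 characters left out ...]
##+----++##+-.....
237 .......-+--+++++####+-+##+++++##########################+----+##+-....
238 ......-+#+++++++#####+-+++++#############################+----+##+....
239 ......-+###+++++######++++################################+--+++#+....
240 ...--++++##################################################++#++++....
241 --++###+-+#####################################################+++....
242 +++#####--+####################################################++++-..
243 +++#####+--+#######################################++########+++###+-.
244 ++######+---+###################################++++++###+#+++######+-
245 +++######+---+###############################+++++++++###+++++########
x0 281
```

```bash
python3 - <<'E'
from h import *
import cv2
from scipy.optimize import least_squares
g=cv2.cvtColor(cv2.imread('pics/s2.png'),cv2.COLOR_BGR2GRAY).astype(float)
for y in range(229,240,2):
    print(y,g[y,322:350].astype(int).tolist())
# far wall foot: left side of dark band (first crossing below 190 going right)
pts=[]
for y in range(228,239):
    seg=g[y,322:350]; k=np.argmin(seg[:24]); j=k
    while j>0 and seg[j]<(seg[k]+235)/2: j-=1
    xs=322+j+ ((seg[j]-(seg[k]+235)/2)/(seg[j]-seg[j+1]+1e-9))
    p=ray('scene',[xs,y],.04); pts.append(p); print(y,round(xs,2),322+k,p.round(4), 'top@dark-min z.048',ray('scene',[322+k,y],.047).round(4))
# near wall, outer dark band rows
for y in range(243,257,2): print(y,g[y,283:312].astype(int).tolist())
E
```

```text
229 [197, 208, 230, 246, 244, 205, 139, 127, 127, 135, 166, 207, 223, 204, 156, 89, 64, 60, 63, 64, 62, 64, 66, 64, 62, 62, 62, 67]
231 [243, 247, 249, 250, 250, 246, 231, 190, 139, 131, 126, 126, 151, 191, 220, 217, 188, 112, 73, 65, 66, 66, 67, 65, 65, 62, 59, 59]
233 [250, 250, 250, 250, 250, 250, 250, 249, 245, 221, 162, 135, 126, 130, 138, 169, 211, 226, 204, 156, 90, 64, 58, 58, 57, 58, 62, 61]
235 [250, 250, 250, 250, 250, 250, 250, 250, 250, 249, 246, 231, 193, 141, 127, 128, 134, 163, 195, 220, 217, 186, 113, 72, 64, 64, 64, 66]
237 [250, 250, 250, 250, 250, 250, 250, 250, 250, 250, 250, 250, 247, 239, 212, 157, 131, 129, 130, 139, 173, 214, 226, 196, 131, 69, 60, 59]
239 [250, 250, 250, 250, 250, 250, 250, 250, 250, 250, 250, 250, 250, 250, 249, 246, 224, 174, 135, 134, 140, 144, 166, 203, 187, 86, 53, 58]
228 334.68 338 [0.5963 0.0689 0.04  ] top@dark-min z.048 [0.5963 0.0557 0.047 ]
229 336.13 339 [0.5966 0.0634 0.04  ] top@dark-min z.048 [0.5957 0.0509 0.047 ]
230 337.18 340 [0.5961 0.0584 0.04  ] top@dark-min z.048 [0.5951 0.0461 0.047 ]
231 338.5 341 [0.5961 0.0532 0.0
[... 955 characters left out ...]
 157, 132, 126, 129, 160, 201, 232, 243, 248, 250, 250, 250, 250, 250, 250, 250, 250, 250, 250, 250]
249 [146, 149, 168, 186, 196, 212, 235, 245, 245, 241, 218, 161, 131, 128, 133, 153, 195, 231, 242, 242, 246, 250, 250, 250, 250, 250, 250, 250, 250]
251 [157, 141, 131, 148, 169, 183, 195, 213, 234, 245, 245, 240, 218, 169, 133, 128, 135, 156, 195, 229, 241, 244, 247, 250, 250, 250, 250, 249, 245]
253 [161, 162, 156, 139, 129, 148, 171, 185, 195, 210, 235, 245, 246, 243, 222, 170, 135, 127, 133, 151, 187, 229, 239, 234, 249, 250, 247, 233, 237]
255 [151, 162, 163, 162, 156, 141, 131, 148, 170, 185, 193, 212, 236, 246, 246, 241, 222, 171, 134, 129, 144, 184, 201, 224, 249, 250, 244, 197, 170]
```

Request:
{"api": "servo_tool", "payload": {
  "series": [
    {"grip": 0, "tx": 13, "ty": -42.6, "tz": 0, "rx": 0, "ry": 0, "rz": 0},
    {"grip": 0, "tx": 13, "ty": -42.6, "tz": 0, "rx": 0, "ry": 0, "rz": 0},
    {"grip": 0, "tx": 13, "ty": -42.6, "tz": 0, "rx": 0, "ry": 0, "rz": 0},
    {"grip": 0, "tx": 13, "ty": -42.6, "tz": 0, "rx": 0, "ry": 0, "rz": 0},
    {"grip": 0, "tx": 13, "ty": -42.6, "tz": 0, "rx": 0, "ry": 0, "rz": 0}
  ],
  "newtons": 80
}}

```text
clock: 12.4
eef_pos: [0.459, -0.1712, 0.1019]
ee_rot: [-0.0, 0.009, 1.0, 0.0]
ft_force: [0.9, -0.3, -2.2]
finger_gap: 0.143
grasp_force: 120.0
```

Request:
{"api": "servo_tool", "payload": {
  "series": [
    {"grip": 0, "tx": 13, "ty": -42.6, "tz": 0, "rx": 0, "ry": 0, "rz": 0},
    {"grip": 0, "tx": 0, "ty": 0, "tz": 40, "rx": 0, "ry": 0, "rz": 0},
    {"grip": 0, "tx": 0, "ty": 0, "tz": 35, "rx": 0, "ry": 0, "rz": 0},
    {"grip": 0, "tx": 0, "ty": 0, "tz": 7, "rx": 0, "ry": 0, "rz": 0},
    {"grip": 0, "tx": 0, "ty": 0, "tz": 0, "rx": 0, "ry": 0, "rz": 0}
  ]
}}

```text
clock: 12.9
eef_pos: [0.4447, -0.2115, 0.0189]
ee_rot: [-0.002, 0.009, 1.0, 0.0]
ft_force: [-0.1, -0.4, -0.8]
finger_gap: 0.138
grasp_force: 119.9
```

Request:
{"api": "servo_tool", "payload": {
  "series": [
    {"grip": 0, "tx": 0, "ty": 0, "tz": 2, "rx": 0, "ry": 0, "rz": 0},
    {"grip": 0, "tx": 0, "ty": 0, "tz": 2, "rx": 0, "ry": 0, "rz": 0},
    {"grip": 0, "tx": 0, "ty": 0, "tz": 0, "rx": 0, "ry": 0, "rz": 0}
  ]
}}

```text
clock: 13.2
eef_pos: [0.4476, -0.2122, 0.0174]
ee_rot: [0.001, 0.009, 1.0, -0.0]
ft_force: [0.4, -0.4, -2.1]
finger_gap: 0.139
grasp_force: 119.9
```

Request:
{"api": "servo_tool", "payload": {
  "series": [
    {"grip": 0, "tx": 0, "ty": 0, "tz": 1.5, "rx": 0, "ry": 0, "rz": 0},
    {"grip": 0.4, "tx": 0, "ty": 0, "tz": 0, "rx": 0, "ry": 0, "rz": 0},
    {"grip": 0.4, "tx": 0, "ty": 0, "tz": 0, "rx": 0, "ry": 0, "rz": 0},
    {"grip": 0.4, "tx": 0, "ty": 0, "tz": 0, "rx": 0, "ry": 0, "rz": 0},
    {"grip": 0.4, "tx": 0, "ty": 0, "tz": 0, "rx": 0, "ry": 0, "rz": 0}
  ],
  "newtons": 60
}}

```text
clock: 13.7
eef_pos: [0.4464, -0.2122, 0.0149]
ee_rot: [0.0, 0.009, 1.0, -0.0]
ft_force: [0.5, -0.5, 0.1]
finger_gap: 0.399
grasp_force: 0.0
```

```bash
cat >> h.py <<'E'
def grab(n,k=5):
    from plant import arm
    P=[];Q=[];F=[]
    for i in range(k):
        im=arm.capture(n)["frame"][:,:,::-1]; s=arm.read_state();P.append(s["eef_pos"]);Q.append(s["ee_rot"]);F.append(np.r_[s["ft_force"],s["torque"]])
    return im,np.mean(P,0),np.mean(Q,0),np.mean(F,0),s
def amap(im,x0,x1,y0,y1):
    import cv2
    g=cv2.cvtColor(np.ascontiguousarray(im),cv2.COLOR_BGR2GRAY)
    for y in range(y0,y1): print(y,''.join('#' if v>200 else '+' if v>140 else '-' if v>90 else '.' for v in g[y,x0:x1]))
E
python3 - <<'E'
from h import *
im,p,q,f,s=grab('scene',5);print(p.round(4),q.round(4),f.round(2),s['finger_gap'],s['clock'])
M=lambda m,c:R.from_euler('z',-.018).apply(np.array(m)/1e3)+c
print(proj('scene',M([[-48,35,3],[-48,-35,3],[48,-35,3],[48,35,3]],[.4435,-.212,0])))
amap(im,310,400,300,365)
import cv2;cv2.imwrite('pics/s6.png',im)
E
```

```text
[ 0.4463 -0.2122  0.0148] [-0.      0.0094  1.     -0.    ] [ 0.16 -0.16  0.19  0.02  0.03 -0.03] 0.3983524864441178 13.95
[[324.3266807  335.9938188 ]
 [346.35856057 360.30491063]
 [388.20074341 338.20940152]
 [364.98206705 316.23060854]]
300 ................................................................-----.....................
301 .................................................................-----....................
302 .................................................................-----....................
303 .................................................................------...................
304 ..................................................................------..................
305 ...................................................................------.................
306 ....................................................................-----.................
307 ....................................................................------................
308 ..............................................-......................------...............
309 .
[... 4614 characters left out ...]
...................................
358 ...............................-++###+++---...............................................
359 ................................-+++++---.................................................
360 .................................-++---...................................................
361 .................................----.....................................................
362 ..........................................................................................
363 ..........................................................................................
364 ..........................................................................................
```

```bash
python3 - <<'E'
from h import *
from scipy.optimize import least_squares
o=np.array([[323,337.4],[344.8,360.8],[385.6,340.2]])
c=np.array([[-48,35,3],[-48,-35,3],[48,-35,3]])/1e3
f=lambda v:(proj('scene',R.from_euler('z',v[2]).apply(c)+[v[0],v[1],0])-o).ravel()
r=least_squares(f,[.4435,-.212,0]);print(r.x,f(r.x).round(1))
# edge-based: sub-pixel crossing along right-hand edges for yaw
from h import ray
for p in ([385.6,340.2],[344.8,360.8],[323,337.4]): print(ray('scene',p,.003))
E
```

```text
[ 0.4389779  -0.21255648 -0.02267173] [-0.5 -0.3 -0.5  0.8  1.  -0.7]
[ 0.48358383 -0.24891633  0.003     ]
[ 0.39193384 -0.2454751   0.003     ]
[ 0.39206197 -0.17767503  0.003     ]
```

Request:
{"api": "servo_tool", "payload": {
  "series": [
    {"grip": 0.4, "tx": 3.5, "ty": 0, "tz": 0, "rx": 0, "ry": 0, "rz": 0},
    {"grip": 0.4, "tx": 3, "ty": 0, "tz": 2, "rx": 0, "ry": 0, "rz": 0},
    {"grip": 0.4, "tx": 0, "ty": 0, "tz": 2, "rx": 0, "ry": 0, "rz": 0},
    {"grip": 0.4, "tx": 0, "ty": 0, "tz": 0, "rx": 0, "ry": 0, "rz": 0}
  ]
}}

```text
clock: 14.35
eef_pos: [0.4392, -0.2119, 0.0104]
ee_rot: [-0.0, 0.01, 1.0, 0.0]
ft_force: [0.7, 0.5, 0.5]
finger_gap: 0.402
grasp_force: 0.0
```

Request:
{"api": "servo_tool", "payload": {
  "series": [
    {"grip": 0, "tx": 0, "ty": 0, "tz": 0, "rx": 0, "ry": 0, "rz": 0},
    {"grip": 0, "tx": 0, "ty": 0, "tz": 0, "rx": 0, "ry": 0, "rz": 0},
    {"grip": 0, "tx": 0, "ty": 0, "tz": 0, "rx": 0, "ry": 0, "rz": 0},
    {"grip": 0, "tx": 0, "ty": 0, "tz": 0, "rx": 0, "ry": 0, "rz": 0},
    {"grip": 0, "tx": 0, "ty": 0, "tz": 0, "rx": 0, "ry": 0, "rz": 0}
  ],
  "newtons": 120
}}

```text
clock: 14.85
eef_pos: [0.4402, -0.2122, 0.0111]
ee_rot: [0.0, 0.009, 1.0, -0.0]
ft_force: [-0.3, -0.0, 4.5]
finger_gap: 0.139
grasp_force: 117.6
```

```bash
python3 - <<'E'
from h import *
im,p,q,f,s=grab('scene',4);print(p.round(4),q.round(4),f.round(2),s['finger_gap'],s['clock'])
E
```

```text
[ 0.4401 -0.2122  0.0111] [ 3.0e-04  9.4e-03  1.0e+00 -0.0e+00] [-0.79  0.18  4.96  0.1   0.21 -0.02] 0.13752621964752307 15.05
```

```bash
python3 - <<'E'
from h import *
for z in(.040,): print('far foot',[ray('scene',p,z).round(4) for p in([327.3,229],[329.1,231],[331.4,233],[334.,235],[336.4,237])])
for z in(.050,.052,.054): print('far outer top',z,[ray('scene',p,z).round(4) for p in([336.4,229],[338.5,231],[341,233],[343.5,235])])
for z in(.036,.038,.040): print('near outer foot',z,[ray('scene',p,z).round(4) for p in([288.5,243],[291.2,247],[293.6,249],[297.7,253])])
for z in(.050,.052,.054): print('near outer top',z,[ray('scene',p,z).round(4) for p in([292.3,243],[296.8,247],[298.9,249],[303,253])])
E
```

```text
far foot [array([0.5793, 0.0753, 0.04  ]), array([0.5778, 0.0658, 0.04  ]), array([0.5773, 0.0557, 0.04  ]), array([0.5774, 0.0453, 0.04  ]), array([0.5771, 0.0354, 0.04  ])]
far outer top 0.05 [array([0.5879, 0.0506, 0.05  ]), array([0.5869, 0.0409, 0.05  ]), array([0.5866, 0.0308, 0.05  ]), array([0.5864, 0.0209, 0.05  ])]
far outer top 0.052 [array([0.5861, 0.0481, 0.052 ]), array([0.585 , 0.0385, 0.052 ]), array([0.5848, 0.0284, 0.052 ]), array([0.5846, 0.0185, 0.052 ])]
far outer top 0.054 [array([0.5842, 0.0457, 0.054 ]), array([0.5832, 0.036 , 0.054 ]), array([0.583, 0.026, 0.054]), array([0.5827, 0.0161, 0.054 ])]
near outer foot 0.036 [array([0.4757, 0.0825, 0.036 ]), array([0.4725, 0.0654, 0.036 ]), array([0.4729, 0.0556, 0.036 ]), array([0.4723, 0.0374, 0.036 ])]
near outer foot 0.038 [array([0.4743, 0.08  , 0.038 ]), array([0.4711, 0.0629, 0.038 ]), array([0.4714, 0.0532, 0.038 ]), array([0.4709, 0.035 , 0.038 ])]
near outer foot 0.04 [array([0.4728, 0.0774, 0.04  ]), array([0.4697, 0.0604, 0.04  ]), array([0.47  , 0.0507, 0.04  ]), array([0.4695, 0.0326, 0.04  ])]
near outer top 0.05 [array([0.4727, 0.06  , 0.05  ]), array([0.4728, 0.041 , 0.05  ]), array([0.4725, 0.0319, 0.05  ]), array([0.4718, 0.0142, 0.05  ])]
near outer top 0.052 [array([0.4712, 0.0575, 0.052 ]), array([0.4713, 0.0386, 0.052 ]), array([0.4711, 0.0295, 0.052 ]), array([0.4704, 0.0118, 0.052 ])]
near outer top 0.054 [array([0.4698, 0.055 , 0.054 ]), array([0.4698, 0.0362, 0.054 ]), array([0.4696, 0.0271, 0.054 ]), array([0.4689, 0.0095, 0.054 ])]
```

Request:
{"api": "servo_tool", "payload": {
  "series": [
    {"grip": 0, "tx": 0, "ty": 0, "tz": -20, "rx": 0, "ry": 0, "rz": 0},
    {"grip": 0, "tx": 0, "ty": 0, "tz": -45, "rx": 0, "ry": 0, "rz": 0},
    {"grip": 0, "tx": 0, "ty": 0, "tz": -45, "rx": 0, "ry": 0, "rz": 0},
    {"grip": 0, "tx": -13.6, "ty": 42, "tz": 0, "rx": 0, "ry": 0, "rz": 0},
    {"grip": 0, "tx": -13.6, "ty": 42, "tz": 0, "rx": 0, "ry": 0, "rz": 0}
  ]
}}

```text
clock: 15.55
eef_pos: [0.4699, -0.1293, 0.1224]
ee_rot: [0.002, 0.012, 1.0, -0.0]
ft_force: [0.1, 0.6, -0.9]
finger_gap: 0.141
grasp_force: 117.2
```

Request:
{"api": "servo_tool", "payload": {
  "series": [
    {"grip": 0, "tx": -13.6, "ty": 42, "tz": 0, "rx": 0, "ry": 0, "rz": 0},
    {"grip": 0, "tx": -13.6, "ty": 42, "tz": 0, "rx": 0, "ry": 0, "rz": 0},
    {"grip": 0, "tx": -13.6, "ty": 42, "tz": 0, "rx": 0, "ry": 0, "rz": 0},
    {"grip": 0, "tx": -13.6, "ty": 42, "tz": 0, "rx": 0, "ry": 0, "rz": 0},
    {"grip": 0, "tx": 0, "ty": 0, "tz": 0, "rx": 0, "ry": 0, "rz": 0}
  ]
}}

```text
clock: 16.05
eef_pos: [0.5277, 0.0479, 0.1203]
ee_rot: [0.001, 0.003, 1.0, 0.002]
ft_force: [-0.2, 0.7, 0.3]
finger_gap: 0.138
grasp_force: 117.4
```

```bash
python3 - <<'E'
from h import *
import cv2
im,p,q,f,s=grab('scene',6);print(p.round(4),q.round(4),f.round(2),s['finger_gap'],s['clock'])
cv2.imwrite('pics/s7.png',im)
amap(im,281,352,200,240)
E
```

```text
[0.5255 0.0385 0.1201] [-6.0e-04  8.8e-03  1.0e+00 -3.0e-04] [-0.2  -0.62 -0.95 -0.05  0.02 -0.03] 0.13733701301122653 16.35
200 .......................................................................
201 .......................................................................
202 ...................................--........---.......................
203 ...................................--........---.......................
204 ..............................--------.......---.......................
205 ...........................---++++----.........-.......................
206 ........................----++++++----........---......................
207 ........................-+++++++++----.........-++-....................
208 ........................--+++++-----+-.........+##+---.................
209 .........................--+-----..---........-+####+-.................
210 ..........................----.....---.........-#####+-................
211 .....................--+-.----.--..---........--+#####+-...............
212 ..................--++##-.----.....---.......---++######+-.
[... 1364 characters left out ...]
#+-.............
231 .......................----------+##############+----++##+-............
232 ....................---+++-------+################+---++##+-...........
233 ............--+++...-++++-------+##################+----+###+-.........
234 ..........-++####-..-+--------+#####################+----+###+-........
235 ..........+######---------++#########################+----++##+-.......
236 ..........+####+####+--++#############################+----++##+-......
237 .......-+--+++++####+++#################################+----+##+-.....
238 ......-+#+++++++#########################################+----+##+.....
239 ......-+###+++++##########################################+--+++#+.....
```

Request:
{"api": "servo_tool", "payload": {
  "series": [
    {"grip": 0, "tx": -1.9, "ty": 3, "tz": 15, "rx": 0, "ry": 0, "rz": 0},
    {"grip": 0, "tx": 0, "ty": 0, "tz": 20, "rx": 0, "ry": 0, "rz": 0},
    {"grip": 0, "tx": 0, "ty": 0, "tz": 15, "rx": 0, "ry": 0, "rz": 0},
    {"grip": 0, "tx": 0, "ty": 0, "tz": 2, "rx": 0, "ry": 0, "rz": 0},
    {"grip": 0, "tx": 0, "ty": 0, "tz": 0, "rx": 0, "ry": 0, "rz": 0}
  ]
}}

```text
clock: 16.85
eef_pos: [0.5273, 0.0408, 0.0678]
ee_rot: [-0.001, 0.01, 1.0, -0.0]
ft_force: [-0.5, -0.1, -0.6]
finger_gap: 0.138
grasp_force: 117.3
```

```bash
python3 - <<'E'
from h import *
import cv2
im,p,q,f,s=grab('scene',8);print(p.round(4),q.round(4),f.round(2),s['finger_gap'],s['clock'])
cv2.imwrite('pics/s8.png',im)
amap(im,281,358,218,262)
E
```

```text
[0.5287 0.0413 0.0693] [6.0e-04 9.5e-03 1.0e+00 1.0e-04] [ 0.08  0.1  -0.87  0.01 -0.01 -0.  ] 0.13856393309477563 17.25
218 ..............................-.................................-+++#########
219 ................................................................-++##########
220 ................................................................-+###########
221 ..............................................--................-+###########
222 .................................-.--........---................-+###########
223 .............................---------........--.................-+##########
224 ...........................---++++----........--+-...............-++#########
225 .........................--+++++++----........-+#+-..............-+++########
226 .........................-+++++++-----........-+###-..............-++++######
227 .........................--++++-------........-+####+-.............-+++++####
228 ..........................------...---.........+#####+-.............--+++++++
229 .....................-+++-.---....----........--+#####+-..............---
[... 1928 characters left out ...]
######+-----++################+#############
254 -++++++-++++######+---++########+++###+---++###############+################+
255 .-++++++-++++######+--+++####++++++####++#################+#################+
256 ..-++++++-++++######+-+++####+++++####################+###################+++
257 ..-++++++--++++######+++++###+++++#################++###################+++++
258 ..--++++++--++++######+++#####+######################################+++++++-
259 ..--+++++++--++++##################################################++++++++-.
260 ..----++++++--++++###############################################+++++++--...
261 ...---++++++++-++++###########################################++++++++--.....
```

Request:
{"api": "servo_tool", "payload": {
  "series": [
    {"grip": 0, "tx": 0, "ty": 0, "tz": 0, "rx": 0, "ry": 0, "rz": 0},
    {"grip": 0, "tx": 0, "ty": 0, "tz": 0, "rx": 0, "ry": 0, "rz": 0},
    {"grip": 0, "tx": 0, "ty": 0, "tz": 0, "rx": 0, "ry": 0, "rz": 0}
  ]
}}

```text
clock: 17.55
eef_pos: [0.5281, 0.0414, 0.0688]
ee_rot: [0.0, 0.009, 1.0, 0.0]
ft_force: [0.2, -0.5, -0.5]
finger_gap: 0.14
grasp_force: 117.3
```

```bash
python3 - <<'E'
from h import *
from scipy.optimize import least_squares
c=np.array([[-48,35,3],[-48,-35,3],[48,-35,3]])/1e3
def fit(o,z):
    f=lambda v:(proj('scene',R.from_euler('z',v[2]).apply(c)+[v[0],v[1],z])-np.array(o)).ravel()
    r=least_squares(f,[.5,0,0]);print(r.x.round(4),f(r.x).round(1))
fit([[290.5,216.4],[305.6,230],[342.6,217]],.1201-.0115)   # s7, TCP .5255 .0385
fit([[291,234.6],[307.5,248.6],[342,235.4]],.069-.0115)   # s8
# near edge and far edge lines s8 at mid z
print([ray('scene',p,.0605).round(4) for p in ([294.5,238],[297.5,241],[300.5,244],[303.5,246.5])])
print([ray('scene',p,.0625).round(4) for p in ([331.5,225],[335,229],[337.8,231],[340,233])])
E
```

```text
[ 0.5246  0.04   -0.0278] [-1.2 -0.7  0.3  0.3  0.9  0.2]
[0.5275 0.0439 0.0037] [-0.7 -0.3 -0.2  0.5  0.9 -0.4]
[array([0.4794, 0.0608, 0.0605]), array([0.4786, 0.0469, 0.0605]), array([0.4778, 0.0333, 0.0605]), array([0.4781, 0.0215, 0.0605])]
[array([0.577 , 0.0554, 0.0625]), array([0.5737, 0.0369, 0.0625]), array([0.5741, 0.0265, 0.0625]), array([0.5733, 0.017 , 0.0625])]
```

Request:
{"api": "servo_tool", "payload": {
  "series": [
    {"grip": 0, "tx": 0.3, "ty": 0, "tz": 2, "rx": 0, "ry": 0, "rz": 0},
    {"grip": 0, "tx": 0, "ty": 0, "tz": 2, "rx": 0, "ry": 0, "rz": 0},
    {"grip": 0, "tx": 0, "ty": 0, "tz": 0, "rx": 0, "ry": 0, "rz": 0},
    {"grip": 0, "tx": 0, "ty": 0, "tz": 0, "rx": 0, "ry": 0, "rz": 0}
  ]
}}

```text
clock: 17.95
eef_pos: [0.5276, 0.0413, 0.0645]
ee_rot: [-0.0, 0.009, 1.0, -0.0]
ft_force: [0.7, -0.1, -1.4]
finger_gap: 0.137
grasp_force: 117.3
```

```bash
python3 - <<'E'
from h import *
im,p,q,f,s=grab('scene',3);print(p.round(4),q.round(4),f.round(2),s['clock'])
E
```

```text
[0.5278 0.0413 0.0647] [-0.      0.0094  1.     -0.    ] [ 0.12 -0.21 -1.25  0.   -0.01  0.02] 18.1
```

Request:
{"api": "servo_tool", "payload": {
  "series": [
    {"grip": 0, "tx": 0, "ty": 0, "tz": 0.5, "rx": 0, "ry": 0, "rz": 0},
    {"grip": 0, "tx": 0, "ty": 0, "tz": 0, "rx": 0, "ry": 0, "rz": 0},
    {"grip": 0, "tx": 0, "ty": 0, "tz": 0.5, "rx": 0, "ry": 0, "rz": 0},
    {"grip": 0, "tx": 0, "ty": 0, "tz": 0, "rx": 0, "ry": 0, "rz": 0}
  ]
}}

```text
clock: 18.5
eef_pos: [0.5279, 0.0415, 0.0638]
ee_rot: [0.0, 0.009, 1.0, 0.0]
ft_force: [0.3, -0.5, -0.1]
finger_gap: 0.136
grasp_force: 117.3
```

```bash
python3 - <<'E'
from h import *
im,p,q,f,s=grab('scene',3);print(p.round(4),q.round(4),f.round(2),s['clock'])
E
```

```text
[0.5279 0.0415 0.0638] [1.0e-04 9.3e-03 1.0e+00 1.0e-04] [ 0.22  0.01 -1.07  0.05 -0.01 -0.  ] 18.65
```

Request:
{"api": "servo_tool", "payload": {
  "series": [
    {"grip": 0, "tx": 0, "ty": 0, "tz": 0.5, "rx": 0, "ry": 0, "rz": 0},
    {"grip": 0, "tx": 0, "ty": 0, "tz": 0, "rx": 0, "ry": 0, "rz": 0},
    {"grip": 0, "tx": 0, "ty": 0, "tz": 0.5, "rx": 0, "ry": 0, "rz": 0},
    {"grip": 0, "tx": 0, "ty": 0, "tz": 0, "rx": 0, "ry": 0, "rz": 0},
    {"grip": 0, "tx": 0, "ty": 0, "tz": 0, "rx": 0, "ry": 0, "rz": 0}
  ]
}}

```text
clock: 19.15
eef_pos: [0.5282, 0.0421, 0.0632]
ee_rot: [0.0, 0.009, 1.0, 0.0]
ft_force: [-1.7, 2.4, 3.8]
finger_gap: 0.142
grasp_force: 117.9
```

```bash
python3 - <<'E'
from h import *
im,p,q,f,s=grab('scene',3);print(p.round(4),q.round(4),f.round(2),s['clock'])
E
```

```text
[0.5283 0.0421 0.0632] [4.0e-04 9.2e-03 1.0e+00 5.0e-04] [-0.61  2.36  3.99  0.5   0.16 -0.06] 19.3
```

Request:
{"api": "servo_tool", "payload": {
  "series": [
    {"grip": 0, "tx": 0, "ty": 1, "tz": 0, "rx": 0, "ry": 0, "rz": 0},
    {"grip": 0, "tx": 0, "ty": 0, "tz": 0.5, "rx": 0, "ry": 0, "rz": 0},
    {"grip": 0, "tx": 0, "ty": 0, "tz": 0.5, "rx": 0, "ry": 0, "rz": 0},
    {"grip": 0, "tx": 0, "ty": 0, "tz": 0, "rx": 0, "ry": 0, "rz": 0},
    {"grip": 0, "tx": 0, "ty": 0, "tz": 0, "rx": 0, "ry": 0, "rz": 0}
  ]
}}

```text
clock: 19.8
eef_pos: [0.5284, 0.0419, 0.0627]
ee_rot: [0.0, 0.01, 1.0, 0.0]
ft_force: [-1.8, 0.9, 9.3]
finger_gap: 0.136
grasp_force: 118.7
```

```bash
python3 - <<'E'
from h import *
im,p,q,f,s=grab('scene',3);print(p.round(4),q.round(4),f.round(2),s['clock'])
E
```

```text
[0.5284 0.0419 0.0627] [4.0e-04 9.6e-03 1.0e+00 0.0e+00] [-1.62  1.3   8.61  0.29  0.4  -0.03] 19.95
```

Request:
{"api": "servo_tool", "payload": {
  "series": [
    {"grip": 0, "tx": 0.3, "ty": 0.4, "tz": 0.5, "rx": 0, "ry": 0, "rz": 0},
    {"grip": 0, "tx": 0, "ty": 0, "tz": 0.5, "rx": 0, "ry": 0, "rz": 0},
    {"grip": 0, "tx": 0, "ty": 0, "tz": 0, "rx": 0, "ry": 0, "rz": 0},
    {"grip": 0, "tx": 0, "ty": 0, "tz": 0, "rx": 0, "ry": 0, "rz": 0}
  ]
}}

```text
clock: 20.35
eef_pos: [0.5286, 0.0421, 0.0623]
ee_rot: [0.001, 0.01, 1.0, 0.0]
ft_force: [-2.4, 1.8, 11.3]
finger_gap: 0.142
grasp_force: 119.0
```

Request:
{"api": "servo_tool", "payload": {
  "series": [
    {"grip": 0, "tx": 0, "ty": 0, "tz": 0.5, "rx": 0, "ry": 0, "rz": 0},
    {"grip": 0, "tx": 0, "ty": 0, "tz": 0.5, "rx": 0, "ry": 0, "rz": 0},
    {"grip": 0, "tx": 0, "ty": 0, "tz": 0, "rx": 0, "ry": 0, "rz": 0},
    {"grip": 0, "tx": 0, "ty": 0, "tz": 0, "rx": 0, "ry": 0, "rz": 0}
  ]
}}

```text
clock: 20.75
eef_pos: [0.5289, 0.042, 0.0615]
ee_rot: [0.001, 0.01, 1.0, 0.0]
ft_force: [-1.7, 0.8, 12.8]
finger_gap: 0.137
grasp_force: 119.2
```

Request:
{"api": "servo_tool", "payload": {
  "series": [
    {"grip": 0, "tx": 0, "ty": 0, "tz": 0.5, "rx": 0, "ry": 0, "rz": 0},
    {"grip": 0, "tx": 0, "ty": 0, "tz": 0.5, "rx": 0, "ry": 0, "rz": 0},
    {"grip": 0, "tx": 0, "ty": 0, "tz": 0, "rx": 0, "ry": 0, "rz": 0},
    {"grip": 0, "tx": 0, "ty": 0, "tz": 0, "rx": 0, "ry": 0, "rz": 0}
  ]
}}

```text
clock: 21.15
eef_pos: [0.5291, 0.0421, 0.0604]
ee_rot: [0.001, 0.01, 1.0, 0.0]
ft_force: [-1.2, 1.1, 11.7]
finger_gap: 0.136
grasp_force: 119.0
```

Request:
{"api": "servo_tool", "payload": {
  "series": [
    {"grip": 0, "tx": 0, "ty": 0, "tz": 0.5, "rx": 0, "ry": 0, "rz": 0},
    {"grip": 0, "tx": 0, "ty": 0, "tz": 0.5, "rx": 0, "ry": 0, "rz": 0},
    {"grip": 0, "tx": 0, "ty": 0, "tz": 0, "rx": 0, "ry": 0, "rz": 0},
    {"grip": 0, "tx": 0, "ty": 0, "tz": 0, "rx": 0, "ry": 0, "rz": 0}
  ]
}}

```text
clock: 21.55
eef_pos: [0.5292, 0.042, 0.0588]
ee_rot: [0.002, 0.01, 1.0, -0.0]
ft_force: [-0.2, 0.9, 6.8]
finger_gap: 0.137
grasp_force: 118.3
```

Past the peak; continue down.

Request:
{"api": "servo_tool", "payload": {
  "series": [
    {"grip": 0, "tx": 0, "ty": 0, "tz": 0.7, "rx": 0, "ry": 0, "rz": 0},
    {"grip": 0, "tx": 0, "ty": 0, "tz": 0.7, "rx": 0, "ry": 0, "rz": 0},
    {"grip": 0, "tx": 0, "ty": 0, "tz": 0.6, "rx": 0, "ry": 0, "rz": 0},
    {"grip": 0, "tx": 0, "ty": 0, "tz": 0, "rx": 0, "ry": 0, "rz": 0},
    {"grip": 0, "tx": 0, "ty": 0, "tz": 0, "rx": 0, "ry": 0, "rz": 0}
  ]
}}

```text
clock: 22.05
eef_pos: [0.5267, 0.0422, 0.0545]
ee_rot: [-0.001, 0.009, 1.0, -0.001]
ft_force: [3.6, 0.7, -7.3]
finger_gap: 0.138
grasp_force: 117.1
```

Request:
{"api": "servo_tool", "payload": {
  "series": [
    {"grip": 0, "tx": 0, "ty": 0, "tz": 0.7, "rx": 0, "ry": 0, "rz": 0},
    {"grip": 0, "tx": 0, "ty": 0, "tz": 0.7, "rx": 0, "ry": 0, "rz": 0},
    {"grip": 0, "tx": 0, "ty": 0, "tz": 0.6, "rx": 0, "ry": 0, "rz": 0},
    {"grip": 0, "tx": 0, "ty": 0, "tz": 0, "rx": 0, "ry": 0, "rz": 0},
    {"grip": 0, "tx": 0, "ty": 0, "tz": 0, "rx": 0, "ry": 0, "rz": 0}
  ]
}}

```text
clock: 22.55
eef_pos: [0.5268, 0.0423, 0.0533]
ee_rot: [-0.001, 0.009, 1.0, -0.0]
ft_force: [2.4, -1.0, -6.7]
finger_gap: 0.139
grasp_force: 117.3
```

Clips are pulling down. Continue to landing and build press force.

Request:
{"api": "servo_tool", "payload": {
  "series": [
    {"grip": 0, "tx": 0, "ty": 0, "tz": 0.6, "rx": 0, "ry": 0, "rz": 0},
    {"grip": 0, "tx": 0, "ty": 0, "tz": 0.6, "rx": 0, "ry": 0, "rz": 0},
    {"grip": 0, "tx": 0, "ty": 0, "tz": 0.6, "rx": 0, "ry": 0, "rz": 0},
    {"grip": 0, "tx": 0, "ty": 0, "tz": 0, "rx": 0, "ry": 0, "rz": 0},
    {"grip": 0, "tx": 0, "ty": 0, "tz": 0, "rx": 0, "ry": 0, "rz": 0}
  ]
}}

```text
clock: 23.05
eef_pos: [0.5255, 0.0422, 0.0523]
ee_rot: [-0.002, 0.01, 1.0, 0.0]
ft_force: [-5.5, -2.4, 3.9]
finger_gap: 0.139
grasp_force: 121.9
```

Request:
{"api": "servo_tool", "payload": {
  "series": [
    {"grip": 0, "tx": 0, "ty": 0, "tz": 0.5, "rx": 0, "ry": 0, "rz": 0},
    {"grip": 0, "tx": 0, "ty": 0, "tz": 0.5, "rx": 0, "ry": 0, "rz": 0},
    {"grip": 0, "tx": 0, "ty": 0, "tz": 0, "rx": 0, "ry": 0, "rz": 0},
    {"grip": 0, "tx": 0, "ty": 0, "tz": 0, "rx": 0, "ry": 0, "rz": 0}
  ]
}}

```text
clock: 23.45
eef_pos: [0.5256, 0.0422, 0.0523]
ee_rot: [-0.002, 0.01, 1.0, 0.0]
ft_force: [-7.4, -0.8, 11.0]
finger_gap: 0.143
grasp_force: 122.9
```

Request:
{"api": "servo_tool", "payload": {
  "series": [
    {"grip": 0, "tx": 1, "ty": 0, "tz": 0.3, "rx": 0, "ry": 0, "rz": 0},
    {"grip": 0, "tx": 1, "ty": 0, "tz": 0.3, "rx": 0, "ry": 0, "rz": 0},
    {"grip": 0, "tx": 0, "ty": 0, "tz": 0, "rx": 0, "ry": 0, "rz": 0},
    {"grip": 0, "tx": 0, "ty": 0, "tz": 0, "rx": 0, "ry": 0, "rz": 0}
  ]
}}

```text
clock: 23.85
eef_pos: [0.5255, 0.0422, 0.0521]
ee_rot: [-0.0, 0.01, 1.0, 0.0]
ft_force: [-4.0, -2.0, 8.9]
finger_gap: 0.136
grasp_force: 122.5
```

```bash
python3 - <<'E'
from h import *
import cv2
im,p,q,f,s=grab('scene',4);print(p.round(4),q.round(4),f.round(2),s['clock'])
cv2.imwrite('pics/s9.png',im)
amap(im,281,358,226,266)
M=lambda m,c:R.from_euler('z',-.018).apply(np.array(m)/1e3)+c
print(proj('scene',M([[-48,35,6],[-48,-35,6],[48,-35,6],[48,35,6],[-28,-7,36],[28,-7,36]],[.5265,.042,.04]))-[281,0])
E
```

```text
[0.5255 0.0422 0.0521] [-3.000e-04  1.020e-02  9.999e-01  4.000e-04] [-4.68 -2.    9.52 -0.21  0.43 -0.16] 24.05
226 .................................................-++-.............-++++######
227 ................................................-+##+-.............-+++++####
228 ..................................-..........-----+##+-.............--++++++#
229 .............................----.--........---.---+###+..............---++++
230 .........................-----+++---............-+--++##+-...............----
231 .......................---+++++++---...........--+++-++##+-..................
232 ...............-....---+++--+++++---............+##++-++##+-.................
233 ............--+++...-++++----++-----............+####+--+###+-...............
234 ..........-++####-..-+----..--------............-#####+--+###+-..............
235 ..........+######---+-++#+-.---..----..........--+#####++-++##+-.............
236 ..........+####++++#######-.---..---........-----++#####++-++##+-............
237 .......-+--+++++##########-.---...--........----++++######+--+##+-...........
238
[... 1767 characters left out ...]
##+####################++++++++-.
260 ..----+++++++-++++################################################++++++--...
261 ...---++++++++-++++######################+####################++++++++--.....
262 ....---++++++++-+++++#######################################+++++++--........
263 .....---++++++++-++++###############+####################++++++++--..........
264 ......-----++++++-+++++++###############################+++++++--............
265 .......-----++++++-+++++++#####+#####################+++++++--...............
[[  9.66869379 239.85463353]
 [ 25.95366889 254.9791534 ]
 [ 61.90679516 241.1810446 ]
 [ 44.67297748 227.26089376]
 [ 26.67672416 234.71075246]
 [ 47.75901083 227.10229018]]
```

Request:
{"api": "servo_tool", "payload": {
  "series": [
    {"grip": 0, "tx": 1, "ty": -0.6, "tz": 0.4, "rx": 0, "ry": 0, "rz": 0},
    {"grip": 0, "tx": 0.8, "ty": 0, "tz": 0.4, "rx": 0, "ry": 0, "rz": 0},
    {"grip": 0, "tx": 0, "ty": 0, "tz": 0, "rx": 0, "ry": 0, "rz": 0},
    {"grip": 0, "tx": 0, "ty": 0, "tz": 0, "rx": 0, "ry": 0, "rz": 0},
    {"grip": 0, "tx": 0, "ty": 0, "tz": 0, "rx": 0, "ry": 0, "rz": 0}
  ]
}}

```text
clock: 24.55
eef_pos: [0.5255, 0.0422, 0.052]
ee_rot: [0.001, 0.01, 1.0, 0.001]
ft_force: [-2.3, -1.3, 8.6]
finger_gap: 0.137
grasp_force: 122.6
```

```bash
python3 - <<'E'
from h import *
im,p,q,f,s=grab('scene',4);print(p.round(4),q.round(4),f.round(2),s['clock'],s['grasp_force'])
E
```

```text
[0.5255 0.0422 0.052 ] [1.500e-03 1.000e-02 9.999e-01 7.000e-04] [-3.04 -1.02  9.43 -0.15  0.09 -0.16] 24.75 122.62988805770874
```

Request:
{"api": "servo_tool", "payload": {
  "series": [
    {"grip": 0, "tx": 0, "ty": 0, "tz": 0.4, "rx": 0, "ry": 0, "rz": 0},
    {"grip": 0, "tx": 0, "ty": 0, "tz": 0.3, "rx": 0, "ry": 0, "rz": 0},
    {"grip": 0, "tx": 0, "ty": 0, "tz": 0, "rx": 0, "ry": 0, "rz": 0},
    {"grip": 0, "tx": 0, "ty": 0, "tz": 0, "rx": 0, "ry": 0, "rz": 0},
    {"grip": 0, "tx": 0, "ty": 0, "tz": 0, "rx": 0, "ry": 0, "rz": 0}
  ]
}}

```text
clock: 25.25
eef_pos: [0.5254, 0.0422, 0.0519]
ee_rot: [0.001, 0.01, 1.0, 0.001]
ft_force: [-4.1, -0.3, 14.2]
finger_gap: 0.139
grasp_force: 123.3
```

```bash
python3 - <<'E'
from h import *
from plant import arm
im,p,q,f,s=grab('scene',8);print(p.round(4),q.round(4),f.round(2),s['clock'],s['grasp_force'])
if f[2]>10 and abs(p[2]-.052)<.0004: print(arm.close_job())
E
```

```text
[0.5254 0.0422 0.0519] [1.300e-03 1.010e-02 9.999e-01 9.000e-04] [-4.75 -1.35 14.   -0.19  0.37 -0.14] 25.65 123.27072143554688
the job is handed in; nothing more can be done
None
```

The panel lies level and the larger cover is pressed past both clips onto the window, still gripped with about 14 N of downward push when I handed in at 25.7 s. The first try at seating it jammed and turned the cover in the grip, so I set it back on the bench, regripped it and succeeded on the second try.

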